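# Gauge the slots of resin-coated display stands and sort them

### The job

Probe the slot of every small resin-topped display stand on the table with the steel blade gauge: where the blade slides right down to the slot's floor the slot is clear, where it jams part-way it is clogged with cured resin (press lightly, never force it). Put the clear stands flat and side by side in the long ready tray, their slots across the tray, and slide its follower up so that the row is held snug, stand to stand, against the end board; lay the clogged stands flat, upright, in the wide rework tray. Put the gauge back upright in its rest, blade fully down, and leave everything else where it is.

Things in the scene. Friction and masses are not known exactly. Their poses are not given: they have to be found in the camera images.
- stand_1: display stand: wood block 60 (x) by 40 (y) by 42 mm high, 0.16 kg, black resin coat on top. A slot 8 mm wide runs along x over the full length, open at top and ends; its floor is 12 mm above the underside, its mouth flares to 13 mm in the top 5 mm. Origin: centre of underside, z up. Whether it is clear or clogged must be felt. May be absent (None)
- stand_2: display stand, same outside and size as stand_1. In a clogged one resin fills the slot from 14 mm below the top downwards, over the middle 48 mm of its length, so the blade jams there; this differs at every start and hardly shows. It can be gripped across the 60 mm (end faces) or the 40 mm. Origin: centre of underside, x along the slot. May be absent (None)
- stand_3: display stand, same outside and size as stand_1; slot along x, origin at the centre of the underside. Clear or clogged: must be felt with the gauge. May be absent (None)
- stand_4: display stand, same outside and size as stand_1; slot along x, origin at the centre of the underside. Clear or clogged: must be felt with the gauge. May be absent (None)
- stand_5: display stand, same outside and size as stand_1; slot along x, origin at the centre of the underside. Clear or clogged: must be felt with the gauge. May be absent (None)
- gauge: slot gauge: steel blade 4 mm thick (y), 30 mm wide (x), showing 50 mm below a dark wooden handle 18 mm thick (y), 34 mm wide (x), 60 mm tall (from 50 to 110 mm above the blade's end); 0.11 kg. Origin: middle of the blade's lower end; z points up along the handle. Starts in its rest, blade down, perhaps leaning a little
- gauge_tip (a point): middle of the lower end of the gauge's blade (same point as the gauge's origin, axes as gauge)
- gauge_grip (a point): point in the gauge's handle to grip, 82 mm above the blade's end, on its axis; grip across the 18 mm (y)
- rest: the gauge's rest: a fixed block 74 (x) by 56 (y) by 46 mm high of mid-brown wood with a slot open at the top only: 38 mm long (x), 8 mm wide (y), floor 8 mm above the table; its mouth flares to 15 mm wide in the top 6 mm. Origin: centre of the underside
- rest_mouth (a point): centre of the mouth of the rest's slot, on its top face, 46 mm above the table; axes as rest
- ready_tray: the ready tray: a fixed long, narrow plywood tray 270 (x) by 86 (y) mm. Floor 4 mm above the table, 72 mm wide inside; side walls 18 mm high; an end board 40 mm high at its +x end (inner face at x = +125 mm), a 26 mm one at its -x end. A follower (sliding stop) runs along x in it. Origin: centre of the underside
- tray_end (a point): foot of the inner face of the ready tray's end board (tray x = +125 mm, y = 0), on the tray floor; axes as the tray
- follower (a joint): travel of the follower, m: 0 is drawn fully back (its face 210 mm from the end board), 0.200 is its limit (face 10 mm from the end board). It stays where it is left; about 2 N slides it. At the start it stands near the end board, where stands must go.
- stop_face (a point): centre of the follower's flat face (24.5 mm above the table) that bears on the stands; x points to the end board, along the tray
- stop_grip (a point): point to grip in the follower's upright grip tab: 74.5 mm above the table, 6 mm behind its face. The tab is 30 mm wide (tray y), 12 mm thick (tray x), and rises from 45 to 90 mm above the table; below it the plate is 66 mm wide and a foot reaches 37 mm behind the face. Axes as the tray
- rework_tray: the rework tray: a fixed wide, shallow plywood tray 200 (x) by 130 (y) mm, outer walls 20 mm high and 6 mm thick, floor about 6 mm above the table. Origin: centre of the underside
- cup: white mixing cup, 64 mm across, 72 mm high; bystander, leave alone. Origin: centre of the underside
- tape: small roll of paper tape, 44 mm across, 18 mm high, lying flat; bystander, leave alone. Origin: centre of the underside
- marker: grey and black marker pen, 130 mm long, 12 mm thick, lying along its x axis; bystander, leave alone. Origin: under its middle
- plate: white plate 170 mm across; bystander beyond the work, leave alone. Origin: centre of the underside
- wineglass: wine glass 178 mm high, 76 mm across; bystander, leave alone. Origin: centre of the foot
- jar: amber glass jar, 64 mm across, 85 mm high; bystander, leave alone. Origin: centre of the underside
- brush: paint brush 190 mm long lying on the table; bystander, leave alone
Not all that is in view belongs to the job. What is shaped like the stand_4 but blue, purple or yellow is not meant.

How it is judged:
By the outcome, as a careful person would: the job done as asked, in the order asked, and still so for the second after the job is handed in, with the robot touching nothing.
Of stand_1, stand_2, stand_3, stand_4, stand_5 only 3 to 4 are there at a start; the rules pass over those that are not, and their reading is None.
At some moment in a run one of stand_1, stand_2, stand_3, stand_4, stand_5 may be knocked a few centimetres aside while the robot is not near it.
It also fails if it takes over 210 s, if anything falls off the work surface, if the arm or the gripper's body presses on something with over 40 N, if the wrist force passes 120 N, or if a joint passes its speed limit or range.

### The arm

A 6-joint arm with a two-finger parallel gripper is mounted at the origin on the work surface. World frame = base frame: x ahead of the robot, y to its left, z up, the work surface at z = 0. Lengths are in m, angles in rad, forces in N, time in s.
With the tool pointing down it reaches from about 0.425 to 0.95 m from the base axis. Payload 3.5 kg.
Tool frame: the origin (TCP) lies between the finger pads; the fingertips stand 25 mm ahead of it and the grasp point (between the pads) lies 6 mm ahead of it (ctrl.finger_overhang is the distance from the TCP to the fingertips, in m); x points along the fingers, y is the direction in which the jaws open and shut, and the axes are right-handed (so a half turn about x gives the same grasp; the last joint's range is limited). The gripper opens to 85 mm and grips with 20 to 120 N. Pads are 22 mm wide; open, the fingers measure 114 mm over their backs; the gripper's body (76 mm by 85 mm) begins 54 mm behind the grasp point. The pads swing forward as they close: fully open they stand 13 mm farther back than shut.
Start: joints at [0.992, 0.286, 1.577, -0, 1.279, -0.15], TCP at [0.281, 0.614, 0.256] pointing down, gripper open.
Joint ranges: [-2.77, 2.77], [-0.9, 2.22], [0.21, 2.48], [-1.53, 4.67], [0.24, 2.81], [-2.84, 2.84]. Speed limits (rad/s): [2.79, 2.79, 3.14, 3.14, 3.14, 3.14].

### API

Orientations are given as a unit quaternion [x, y, z, w].
In Python, from plant import ctrl gives the robot as it stands.
- The arm moves only by the tool play_rows, never from a script. Its argument "targets" is a list of rows, each an object with "delta_pos": the shift along the world's x, y, z normalised to -1 to 1, where 1 is 1000 mm, a list of three; "delta_rot": the turn, a rotation vector about the world's x, y, z normalised to -1 to 1, where 1 is pi rad, a list of three; "claw": the finger opening in mm, from 0 to 85.4. In form: [{"delta_pos": [tx, ty, tz], "delta_rot": [wx, wy, wz], "claw": claw}, ...]. A call has 1 to 20 rows; each row is the pose to reach, as a shift and turn from the pose measured when the call began, turning the shorter way round; what a row does not reach only later rows make up. A row lasts 1/12 s, in which the tool goes at most 41.7 mm and 7.16 degrees, less where a joint would pass 70% of its speed; a pose out of reach is approached as far as the arm can. A call with a number of a shift or a turn outside -1 to 1 is refused whole. A call with a gripper value outside its range is refused whole. The fingers move at their own pace and stop on an object; "newtons" is the grip in N (left out, the last holds). Time passes only in rows, so rows that repeat a pose let the fingers close. It gives the time, the measured TCP pose, the force and the opening at its end, in the units of the state.
- ctrl.get_state(): the state, without advancing time (a new reading comes with each control period).
- ctrl.read_camera(name): name is "scene" or "top"; returns the picture (384x512x3 uint8, blue, green, red); there is no depth.
- ctrl.calibration(name): a dict with "fx", "fy", "cx", "cy" (pixels), "camera_from_world" (4x4, takes a point from world to camera coordinates). Camera axes: x right, y down, z forward; pixel columns grow to the right and rows downward; lengths in m; the calibration is good to about 2 mm. A picture is of the moment at which its call begins. calibration takes no time and is no camera call.
- ctrl.sign_off(): hands the job in, once; it reports no verdict.
The state is a dict: "time": time; "qpos": joint angles; "dq": joint speeds; "joint_efforts": joint torques, N m; "eef_pos": TCP position; "tcp_rot": TCP orientation; "contact_force": force on the tool from outside, world axes, zero at the start; "wrist_torque": the same for the moment, N m; "opening": opening from 0.0 (shut) to 1.0 (fully open).
Only numpy, scipy, OpenCV 4.12 (cv2) and the standard library are available. Lean on these libraries where they do the work, as an engineer would, in place of code of your own. Each camera call takes 0.05 s, during which the arm holds its last target. There are 200 camera calls.

## Working session

There is one attempt and no reset: what is moved stays moved. The work goes in short steps, Python scripts to look and compute and a tool call to move; the robot and the scene stay as the last step left them, time stands still between calls to the robot, and variables do not carry over. Pictures are saved under pics/ and viewed, about 12 in all and at most 16, crops included, and the job is handed in when it is done.

Besides the shell and the picture viewer there is one more tool, called after "Emit:" as a command line: name --argument value ..., lists and objects as JSON in quotes. play_rows: Moves the arm, as the interface text tells. Its arguments: {"type":"object","properties":{"targets":{"type":"array"},"newtons":{"type":"number"}},"required":["targets"]}

```bash
mkdir -p pics; ls; python3 - <<'E'
from plant import ctrl
import cv2,numpy as np
np.set_printoptions(precision=4,suppress=True)
for n in("scene","top"):
    im=ctrl.read_camera(n); cv2.imwrite(f"pics/{n}0_raw.png",im); cv2.imwrite(f"pics/{n}0.png",cv2.resize(im,(800,600),interpolation=cv2.INTER_CUBIC))
    print(n,ctrl.calibration(n))
print(ctrl.get_state(),ctrl.finger_overhang)
E
```

```text
pics
scene {'fx': 404.66843468307525, 'fy': 404.66843468307525, 'cx': 254.88261210712997, 'cy': 187.20032429505753, 'camera_from_world': array([[-0.2652,  0.9642,  0.0021,  0.1562],
       [ 0.5743,  0.1597, -0.803 , -0.2553],
       [-0.7745, -0.2117, -0.596 ,  1.5045],
       [ 0.    ,  0.    ,  0.    ,  1.    ]])}
top {'fx': 460.57516202605905, 'fy': 460.57516202605905, 'cx': 256.77719772386234, 'cy': 197.69647332105808, 'camera_from_world': array([[-0.0226, -0.9994, -0.0258,  0.0292],
       [-0.986 ,  0.0265, -0.1644,  0.5736],
       [ 0.165 ,  0.0217, -0.9861,  1.3022],
       [ 0.    ,  0.    ,  0.    ,  1.    ]])}
{'time': 0.1, 'qpos': array([ 0.992 ,  0.2871,  1.5781, -0.    ,  1.2786, -0.15  ]), 'dq': array([ 0.0003, -0.002 , -0.0036,  0.0011,  0.0004, -0.0003]), 'joint_efforts': array([  0.0006, -40.7297, -29.3699,  -0.0001,   0.0035,  -0.    ]), 'eef_pos': array([0.2803, 0.6134, 0.255 ]), 'tcp_rot': array([ 0.1497,  0.6912, -0.1511,  0.6906]), 'contact_force': array([ 0.0747,  0.0437, -0.1867]), 'wrist_torque': array([ 0.0001, -0.0674, -0.0048]), 'opening': 1.0022147442782847} 0.025
```

View pics/top0.png

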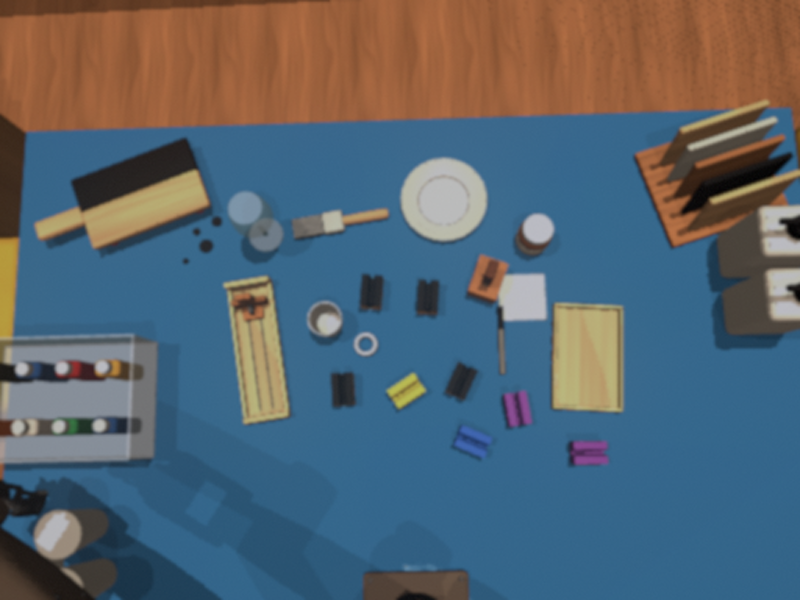

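View pics/scene0.png

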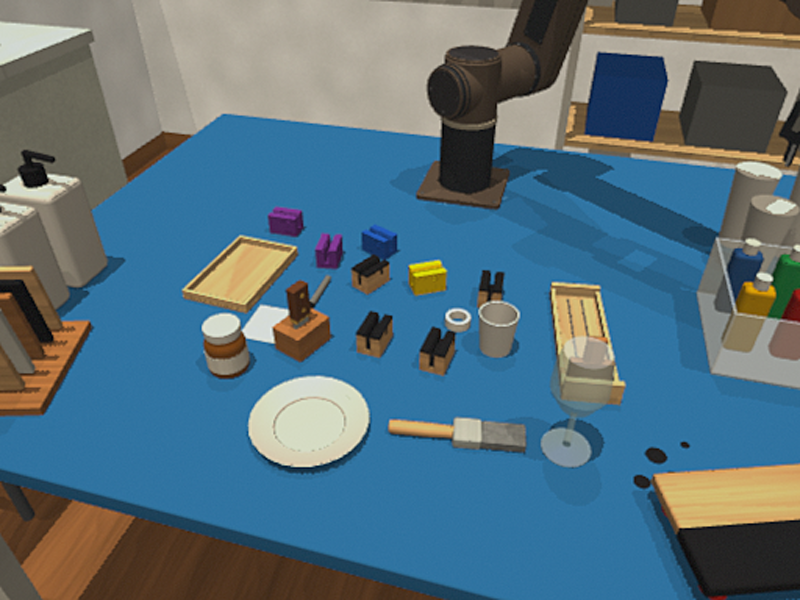

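```bash
cat > h.py <<'E'
from plant import ctrl
import cv2,numpy as np
np.set_printoptions(precision=4,suppress=True)
def ray(cam,u,v,z):
    c=ctrl.calibration(cam);T=c["camera_from_world"];R=T[:3,:3];o=-R.T@T[:3,3]
    d=R.T@np.array([(u-c["cx"])/c["fx"],(v-c["cy"])/c["fy"],1]);return o+d*(z-o[2])/d[2]
def proj(cam,p):
    c=ctrl.calibration(cam);T=c["camera_from_world"];q=T[:3,:3]@np.asarray(p)+T[:3,3]
    return np.array([c["fx"]*q[0]/q[2]+c["cx"],c["fy"]*q[1]/q[2]+c["cy"]])
def stands(im,z=.042,cam="top",roi=(200,170,330,270)):
    x0,y0,x1,y1=roi;m=np.zeros(im.shape[:2],np.uint8)
    m[y0:y1,x0:x1]=(im.max(2)[y0:y1,x0:x1]<60)*255
    m=cv2.morphologyEx(m,cv2.MORPH_CLOSE,np.ones((3,3),np.uint8))
    n,l,s,c=cv2.connectedComponentsWithStats(m);out=[]
    for i in range(1,n):
        if s[i,4]<80: continue
        vs,us=np.nonzero(l==i);P=np.array([ray(cam,u,v,z)[:2] for u,v in zip(us,vs)]).astype(np.float32)
        r=cv2.minAreaRect(P);ev,V=np.linalg.eigh(np.cov(P.T));a=V[:,1]
        out.append((c[i],s[i,4],P.mean(0),np.degrees(np.arctan(a[1]/a[0])),np.array(r[0]),r[1],r[2],np.sqrt(12*ev)))
    return out
E
python3 - <<'E'
from h import *
im=cv2.imread("pics/top0_raw.png")
for s in stands(im): print(*s)
c=im[155:300,140:410];cv2.imwrite("pics/top0_crop.png",cv2.resize(c,None,fx=2.96,fy=2.96,interpolation=cv2.INTER_CUBIC))
im=cv2.imread("pics/scene0_raw.png")
c=im[140:270,110:410];cv2.imwrite("pics/scene0_crop.png",cv2.resize(c,None,fx=2.66,fy=2.66,interpolation=cv2.INTER_CUBIC))
E
```

```text
[237.3889 186.8472] 216 [0.6092 0.0718] -4.194396905851603 [0.6097 0.0717] (0.03461359813809395, 0.05725072696805) 84.10391998291016 [0.0343 0.056 ]
[273.3857 189.9476] 210 [ 0.597  -0.0344] -4.352280797190075 [ 0.5969 -0.0347] (0.03249576315283775, 0.05993972346186638) 88.25152587890625 [0.0335 0.0558]
[294.7309 243.7309] 223 [ 0.4374 -0.0915] -25.557364373528745 [ 0.4374 -0.0913] (0.033197835087776184, 0.055816859006881714) 64.71920776367188 [0.0334 0.0556]
[219.3106 248.8936] 235 [0.4278 0.1271] 5.3024617368842675 [0.4276 0.127 ] (0.05442941561341286, 0.035686809569597244) 2.9440419673919678 [0.0359 0.0552]
```

View pics/top0_crop.png

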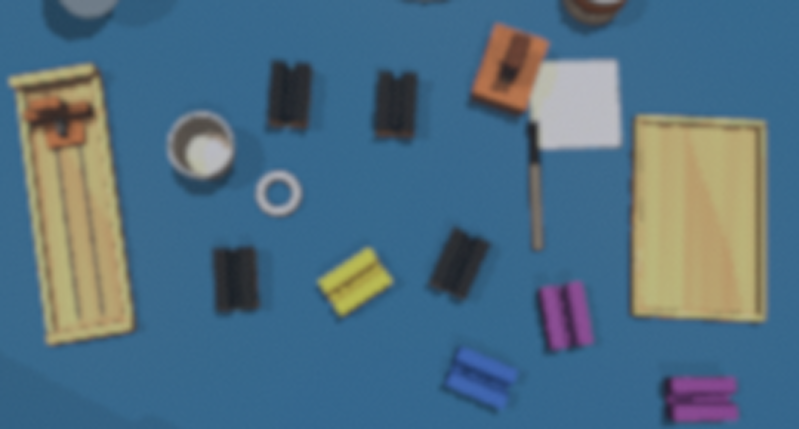

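View pics/scene0_crop.png

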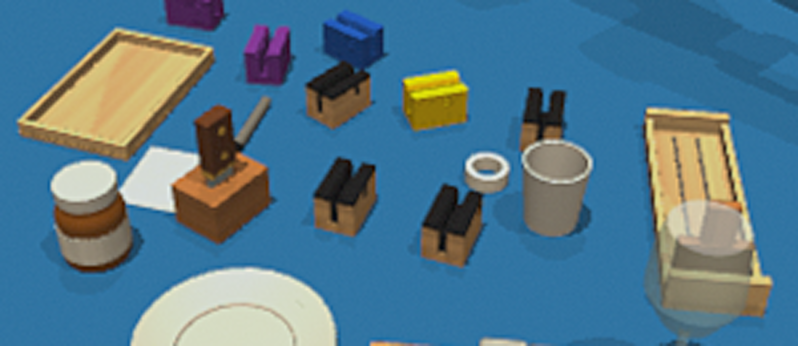

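```bash
cat > fit.py <<'E'
from h import *
from scipy.optimize import minimize
from scipy.spatial.transform import Rotation as Ro
S=4
def box(c,s): return np.array([[c[0]+a*s[0]/2,c[1]+b*s[1]/2,c[2]+d*s[2]/2] for a in(-1,1) for b in(-1,1) for d in(-1,1)])
def mask(im,kind):
    b=cv2.resize(im,None,fx=S,fy=S,interpolation=cv2.INTER_CUBIC);h,s,v=cv2.split(cv2.cvtColor(b,cv2.COLOR_BGR2HSV))
    table=(h>90)&(h<125)&(s>80)
    if kind=="fg": m=~table|(v<50)
    if kind=="wood": m=((h<30)|(h>170))&(s>80)&~table|(v<55)
    if kind=="tray": m=(h<30)&(s>50)&~table
    if kind=="brown": m=((h<13)|(h>170))&(s>120)
    return m.astype(np.uint8)
def hull(img,cam,pts):
    q=np.array([proj(cam,p) for p in pts]);q=(q+.5)*S-.5
    cv2.fillConvexPoly(img,cv2.convexHull(np.round(q*16).astype(np.int32)),1,shift=4)
def fit(ims,kind,boxes,p0,rois,step,posef=None):
    """boxes: local 8-pt lists; p=(x,y,yaw); rois cam->(x0,y0,x1,y1) raw"""
    ms={}
    for c,r in rois.items():
        w=np.zeros((384*S,512*S),np.uint8);w[r[1]*S:r[3]*S,r[0]*S:r[2]*S]=1;ms[c]=(mask(ims[c],kind)*w,w)
    def cost(p):
        t=0
        for c,(m,w) in ms.items():
            g=np.zeros_like(m)
            for P in (posef(p) if posef else [B@Ro.from_euler("z",p[2]).as_matrix().T+[p[0],p[1],0] for B in boxes]): hull(g,c,P)
            g*=w;t+=1-(g&m).sum()/max(1,(g|m).sum())
        return t/len(ms)
    p0=np.array(p0);sx=np.vstack([p0]+[p0+np.eye(len(p0))[i]*step[i] for i in range(len(p0))])
    r=minimize(cost,p0,method="Nelder-Mead",options=dict(initial_simplex=sx,xatol=1e-4,fatol=1e-4,maxiter=250));return r.x,r.fun
STAND=[box((0,0,.021),(.06,.04,.042))]
def roi(cam,p,r): q=proj(cam,p);return tuple(int(x) for x in(q[0]-r,q[1]-r,q[0]+r,q[1]+r))
E
cat > m.py <<'E'
from fit import *
ims={c:cv2.imread(f"pics/{c}0_raw.png") for c in("top","scene")}
st=[.01,.01,.1]
for n,p,r in(("A",(.609,.072,-.07),22),("B",(.597,-.034,-.07),22),("C",(.437,-.0915,-.45),18),("D",(.428,.127,.09),20)):
    c=(p[0],p[1],.02)
    for cs in(("top",),("scene",),("top","scene")):
        if n=="D" and cs!=("top",): continue
        print(n,cs,*fit(ims,"fg",STAND,p,{k:roi(k,c,r) for k in cs},st))
RT=[box((0,0,.01),(.2,.13,.02))]
for y in(0.02,): print("rework",*fit(ims,"fg",RT,(.48,-.32,y),{"top":(345,185,408,270)},st))
TR=[box((0,0,.009),(.27,.086,.018)),box((.130,0,.02),(.01,.086,.04)),box((-.13,0,.013),(.01,.086,.026))]
print("ready",*fit(ims,"fg",TR,(.50,.28,.1),{"top":(140,172,188,275)},st))
R=box((0,0,.023),(.074,.056,.046));H=box((0,0,.08),(.034,.018,.06))
def pf(p):
    M=Ro.from_euler("z",p[2]).as_matrix();L=Ro.from_euler("xy",p[3:5]).as_matrix()
    bp=np.array([p[5],0,.008])
    return [R@M.T+[p[0],p[1],0],(H@L.T+bp)@M.T+[p[0],p[1],0]]
for y in(-.35,1.2):
  print("rest",*fit(ims,"wood",None,(.63,-.15,y,0,0,0),{"top":(295,155,337,196),"scene":(172,173,215,232)},[.01,.01,.15,.05,.05,.004],pf))
c=ray("top",169.6,151.7,0);print("glass foot",c,"cup",ray("top",208,205,.072),"camtop",-ctrl.calibration("top")["camera_from_world"][:3,:3].T@ctrl.calibration("top")["camera_from_world"][:3,3])
E
python3 m.py
```

```text
A ('top',) [ 0.612   0.0726 -0.026 ] 0.315393615243189
A ('scene',) [ 0.6155  0.0706 -0.0955] 0.29262613195342824Traceback (most recent call last):
  File "m.py", line 8, in <module>
    print(n,cs,*fit(ims,"fg",STAND,p,{k:roi(k,c,r) for k in cs},st))
                ~~~^^^^^^^^^^^^^^^^^^^^^^^^^^^^^^^^^^^^^^^^^^^^^^^^
  File "fit.py", line 30, in fit
    r=minimize(cost,p0,method="Nelder-Mead",options=dict(initial_simplex=sx,xatol=1e-4,fatol=1e-4,maxiter=250));return r.x,r.fun
    res = _minimize_neldermead(fun, x0, args, callback, bounds=bounds,
                               **options)
    fsim[j] = func(sim[j])
              ~~~~^^^^^^^^
    fx = function(np.copy(x), *(wrapper_args + args))
  File "fit.py", line 26, in cost
    for P in (posef(p) if posef else [B@Ro.from_euler("z",p[2]).as_matrix().T+[p[0],p[1],0] for B in boxes]): hull(g,c,P)
                                                                                                              ~~~~^^^^^^^
  File "fit.py", line 15, in hull
    q=np.array([proj(cam,p) for p in pts]);q=(q+.5)*S-.5
                ~~~~^^^^^^^
  File "h.py", line 8, in proj
    c=ctrl.calibration(cam);T=c["camera_from_world"];q=T[:3,:3]@np.asarray(p)+T[:3,3]
ValueError: time passes only in moves, steps and waits
```

```bash
python3 - <<'E'
s=open('h.py').read()
s=s.replace("def ray","CAL={c:ctrl.calibration(c) for c in('top','scene')}\ndef ray",1).replace("c=ctrl.calibration(cam)","c=CAL[cam]")
open('h.py','w').write(s)
s=open('m.py').read().replace('ctrl.calibration("top")','CAL["top"]')
s+='''
t=np.hstack([np.where(mask(ims["top"],k)[155*4:300*4,140*4:410*4],255,0).astype(np.uint8) for k in("fg","wood")])
t2=np.hstack([np.where(mask(ims["scene"],k)[130*4:270*4,110*4:380*4],255,0).astype(np.uint8) for k in("fg","wood")])
cv2.imwrite("pics/dbg.png",cv2.resize(np.vstack([t,t2]),(800,430)))
for u,v in((190,245),(230,215),(237,200),(243,187)): print(cv2.cvtColor(ims["top"],cv2.COLOR_BGR2HSV)[v,u])
'''
open('m.py','w').write(s)
E
time python3 m.py
```

```text
A ('top',) [ 0.612   0.0726 -0.026 ] 0.315393615243189
A ('scene',) [ 0.6155  0.0706 -0.0955] 0.29262613195342824
A ('top', 'scene') [ 0.6136  0.0705 -0.0973] 0.3104940687728155
B ('top',) [ 0.598  -0.0348 -0.0476] 0.2081228531016367
B ('scene',) [ 0.6025 -0.037  -0.0808] 0.07128075419636704
B ('top', 'scene') [ 0.6007 -0.037  -0.0813] 0.14959940527753374
C ('top',) [ 0.438  -0.0919 -0.4292] 0.23107971745711398
C ('scene',) [ 0.4398 -0.0952 -0.448 ] 0.048991744485045285
C ('top', 'scene') [ 0.4395 -0.0952 -0.4378] 0.14850581318637252
D ('top',) [0.4291 0.1285 0.0561] 0.19855458349182198
rework [ 0.4801 -0.3342 -0.0792] 0.05751805646749841
ready [0.5085 0.2941 0.146 ] 0.03777142114159404
rest [ 0.6322 -0.1504 -0.3779 -0.0132 -0.0035  0.0012] 0.14732381324856564
rest [ 0.626  -0.155   1.2212  0.0965  0.118   0.0029] 0.271519860185103
glass foot [0.7341 0.2834 0.    ] cup [0.5526 0.1554 0.072 ] camtop [ 0.3514 -0.0143  1.3791]
[103 148 141]
[108  18 170]
[103 154 134]
[111  34  52]
real	0m10.146s
user	0m10.420s
sys	0m1.099s
```

View pics/dbg.png

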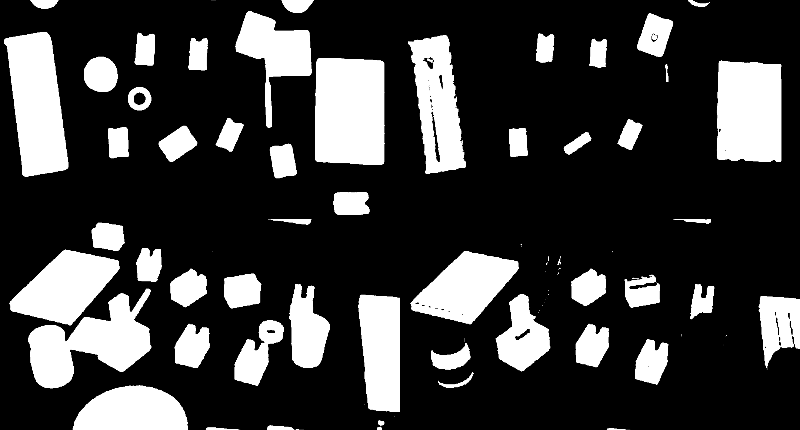

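```bash
cat > m2.py <<'E'
from fit import *
exec(open('m.py').read().split("for y in(-.35")[0].split("ims=")[1].join(["ims=",""]).split("st=[")[0])
st=[.01,.01,.1]
R=box((0,0,.023),(.074,.056,.046));H=box((0,0,.08),(.034,.018,.06))
def pf(p):
    M=Ro.from_euler("z",p[2]).as_matrix();L=Ro.from_euler("xy",p[3:5]).as_matrix()
    return [R@M.T+[p[0],p[1],0],(H@L.T+[p[5],0,.008])@M.T+[p[0],p[1],0]]
for rr in({"top":(295,155,337,196)},{"scene":(172,173,215,232)}):
  print("rest",*fit(ims,"wood",None,(.632,-.15,-.378,0,0,0),rr,[.01,.01,.15,.05,.05,.004],pf))
for cs in(("top",),("scene",),("top","scene")):print("A",*fit(ims,"wood",STAND,(.612,.072,-.08),{k:roi(k,(.612,.072,.02),22) for k in cs},st))
RT=[box((0,0,.01),(.2,.13,.02))]
print("rework",*fit(ims,"wood",RT,(.48,-.32,.02),{"scene":(70,145,140,200)},st))
tx,ty,ta=.5085,.2941,.146
F=[box((-.006,0,.0245),(.012,.066,.041)),box((-.006,0,.0675),(.012,.03,.045)),box((-.0185,0,.008),(.037,.03,.008))]
def ff(p): return [(B+[-.085+p[0],0,0])@Ro.from_euler("z",ta).as_matrix().T+[tx,ty,0] for B in F]
print("follower s",*fit(ims,"brown",None,(.18,),{"top":(145,180,180,215)},[.01],ff))
print(ctrl.get_state()["eef_pos"],Ro.from_quat(ctrl.get_state()["tcp_rot"]).as_matrix())
E
python3 m2.py
```

```text
rest [ 0.6344 -0.1497 -0.3699  0.0164 -0.0051  0.0007] 0.14206257242178444
rest [ 0.6298 -0.1525 -0.3423 -0.0395  0.0592 -0.0027] 0.1317152432212857
A [0.6145 0.0726 0.1134] 0.3656422379826635
A [ 0.6137  0.0703 -0.0481] 0.11280873061458929
A [ 0.6141  0.0702 -0.0367] 0.24328347665013544
rework [ 0.478  -0.3336 -0.0743] 0.030829924021040345
follower s [0.1797] 0.5844074844074845
[0.2803 0.6134 0.255 ] [[-0.0012  0.4157  0.9095]
 [-0.0018  0.9095 -0.4157]
 [-1.     -0.0022 -0.0003]]
```

Emit:
play_rows --targets '[{"delta_pos": [0.352, -0.764, 0], "delta_rot": [0, 0, 0.0206], "claw": 50}, {"delta_pos": [0.352, -0.764, 0], "delta_rot": [0, 0, 0.0206], "claw": 50}, {"delta_pos": [0.352, -0.764, 0], "delta_rot": [0, 0, 0.0206], "claw": 50}, {"delta_pos": [0.352, -0.764, 0], "delta_rot": [0, 0, 0.0206], "claw": 50}, {"delta_pos": [0.352, -0.764, 0], "delta_rot": [0, 0, 0.0206], "claw": 50}, {"delta_pos": [0.352, -0.764, 0], "delta_rot": [0, 0, 0.0206], "claw": 50}, {"delta_pos": [0.352, -0.764, 0], "delta_rot": [0, 0, 0.0206], "claw": 50}, {"delta_pos": [0.352, -0.764, 0], "delta_rot": [0, 0, 0.0206], "claw": 50}, {"delta_pos": [0.352, -0.764, 0], "delta_rot": [0, 0, 0.0206], "claw": 50}, {"delta_pos": [0.352, -0.764, 0], "delta_rot": [0, 0, 0.0206], "claw": 50}, {"delta_pos": [0.352, -0.764, 0], "delta_rot": [0, 0, 0.0206], "claw": 50}, {"delta_pos": [0.352, -0.764, 0], "delta_rot": [0, 0, 0.0206], "claw": 50}, {"delta_pos": [0.352, -0.764, 0], "delta_rot": [0, 0, 0.0206], "claw": 50}, {"delta_pos": [0.352, -0.764, 0], "delta_rot": [0, 0, 0.0206], "claw": 50}, {"delta_pos": [0.352, -0.764, 0], "delta_rot": [0, 0, 0.0206], "claw": 50}, {"delta_pos": [0.352, -0.764, 0], "delta_rot": [0, 0, 0.0206], "claw": 50}, {"delta_pos": [0.352, -0.764, 0], "delta_rot": [0, 0, 0.0206], "claw": 50}, {"delta_pos": [0.352, -0.764, 0], "delta_rot": [0, 0, 0.0206], "claw": 50}, {"delta_pos": [0.352, -0.764, 0], "delta_rot": [0, 0, 0.0206], "claw": 50}, {"delta_pos": [0.352, -0.764, 0], "delta_rot": [0, 0, 0.0206], "claw": 50}]' --newtons 25

```text
time: 1.77
eef_pos: [0.6291, -0.1451, 0.2543]
tcp_rot: [0.128, 0.696, -0.129, 0.695]
contact_force: [1.7, 0.5, 0.4]
opening: 0.586
```

Emit:
play_rows --targets '[{"delta_pos": [0.003, -0.006, -0.04], "delta_rot": [0, 0, 0], "claw": 50}, {"delta_pos": [0.003, -0.006, -0.08], "delta_rot": [0, 0, 0], "claw": 50}, {"delta_pos": [0.003, -0.006, -0.12], "delta_rot": [0, 0, 0], "claw": 50}, {"delta_pos": [0.003, -0.006, -0.158], "delta_rot": [0, 0, 0], "claw": 50}, {"delta_pos": [0.003, -0.006, -0.158], "delta_rot": [0, 0, 0], "claw": 50}, {"delta_pos": [0.003, -0.006, -0.158], "delta_rot": [0, 0, 0], "claw": 15}, {"delta_pos": [0.003, -0.006, -0.158], "delta_rot": [0, 0, 0], "claw": 15}, {"delta_pos": [0.003, -0.006, -0.158], "delta_rot": [0, 0, 0], "claw": 15}, {"delta_pos": [0.003, -0.006, -0.158], "delta_rot": [0, 0, 0], "claw": 15}, {"delta_pos": [0.003, -0.006, -0.158], "delta_rot": [0, 0, 0], "claw": 15}, {"delta_pos": [0.003, -0.006, -0.158], "delta_rot": [0, 0, 0], "claw": 15}, {"delta_pos": [0.003, -0.006, -0.158], "delta_rot": [0, 0, 0], "claw": 15}, {"delta_pos": [0.003, -0.006, -0.158], "delta_rot": [0, 0, 0], "claw": 15}]' --newtons 35

```text
time: 2.85
eef_pos: [0.6342, -0.1518, 0.1001]
tcp_rot: [0.127, 0.694, -0.129, 0.697]
contact_force: [-0.6, 0.2, 5.9]
opening: 0.205
```

```bash
cat > look.py <<'E'
import sys
from h import *
# look.py name x y r : crops both cams around world pt (z .07)
n,x,y,r=sys.argv[1],*map(float,sys.argv[2:5]);o=[]
for c in("scene","top"):
    im=ctrl.read_camera(c);cv2.imwrite(f"pics/{c}_{n}_raw.png",im)
    u,v=proj(c,(x,y,.06)).astype(int);r_=int(r);a,b=np.clip(u-r_,0,512-2*r_),np.clip(v-r_,0,384-2*r_)
    o.append(cv2.resize(im[b:b+2*r_,a:a+2*r_],(400,400),interpolation=cv2.INTER_CUBIC))
cv2.imwrite(f"pics/{n}.png",np.hstack(o))
E
python3 look.py g1 .632 -.15 45; python3 -c "
from h import *
s=ctrl.get_state();print(s)"
```

```text
{'time': 2.95, 'qpos': array([-0.3896,  0.3966,  1.7403, -0.0022,  0.9998, -1.5949]), 'dq': array([-0.0004,  0.0002,  0.0006,  0.0017,  0.0002,  0.001 ]), 'joint_efforts': array([ -0.1812, -36.7035, -22.5087,  -0.0612,  -0.0943,   0.0017]), 'eef_pos': array([ 0.6342, -0.1518,  0.1001]), 'tcp_rot': array([ 0.1271,  0.6939, -0.1291,  0.6969]), 'contact_force': array([-0.2272,  0.0183,  6.148 ]), 'wrist_torque': array([0.0494, 0.0432, 0.0147]), 'opening': 0.20467747840506867}
```

View pics/g1.png

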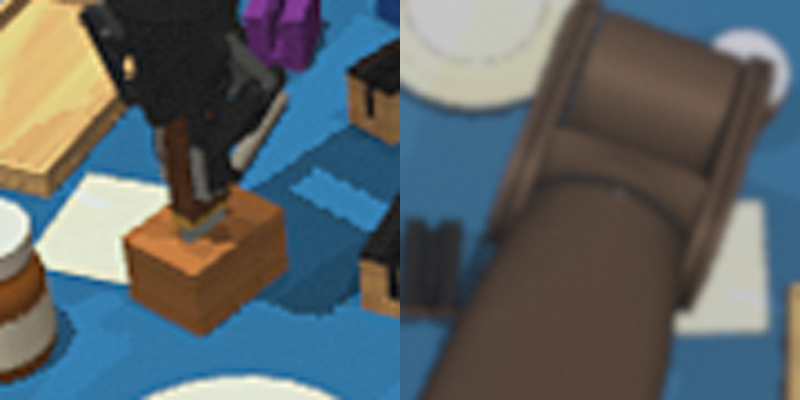

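Emit:
play_rows --targets '[{"delta_pos": [0, 0, 0.03], "delta_rot": [0, 0, 0], "claw": 12}, {"delta_pos": [0, 0, 0.06], "delta_rot": [0, 0, 0], "claw": 12}, {"delta_pos": [0, 0, 0.09], "delta_rot": [0, 0, 0], "claw": 12}, {"delta_pos": [-0.034, 0.115, 0.09], "delta_rot": [0, 0, 0.0906], "claw": 12}, {"delta_pos": [-0.034, 0.115, 0.09], "delta_rot": [0, 0, 0.0906], "claw": 12}, {"delta_pos": [-0.034, 0.115, 0.09], "delta_rot": [0, 0, 0.0906], "claw": 12}, {"delta_pos": [-0.034, 0.115, 0.07], "delta_rot": [0, 0, 0.0906], "claw": 12}, {"delta_pos": [-0.034, 0.115, 0.07], "delta_rot": [0, 0, 0.0906], "claw": 12}, {"delta_pos": [-0.034, 0.115, 0.07], "delta_rot": [0, 0, 0.0906], "claw": 12}]'

```text
time: 3.7
eef_pos: [0.5992, -0.0364, 0.1693]
tcp_rot: [0.027, 0.706, -0.029, 0.707]
contact_force: [0.5, 0.5, -0.8]
opening: 0.202
```

```bash
python3 look.py g2 .600 -.037 40; python3 -c "
from h import *
s=ctrl.get_state();print(s)
p=s['eef_pos'];print(proj('scene',p-[0,0,.092]),proj('scene',p),proj('scene',(.6,-.037,.042)))"
```

```text
{'time': 3.8, 'qpos': array([-0.2305,  0.208 ,  1.8346, -0.0017,  1.0931, -1.7198]), 'dq': array([-0.0109, -0.0006, -0.015 ,  0.0033, -0.0023, -0.0007]), 'joint_efforts': array([  0.4761, -35.5651, -26.8889,   0.0104,   0.022 ,  -0.0002]), 'eef_pos': array([ 0.6007, -0.0377,  0.1709]), 'tcp_rot': array([ 0.0276,  0.7046, -0.0294,  0.7085]), 'contact_force': array([ 0.0493, -0.1956, -1.2143]), 'wrist_torque': array([-0.0256, -0.0002, -0.0289]), 'opening': 0.20683335837834804}
[239.0077 195.3924] [238.1696 164.2473] [239.6538 206.8214]
```

View pics/g2.png

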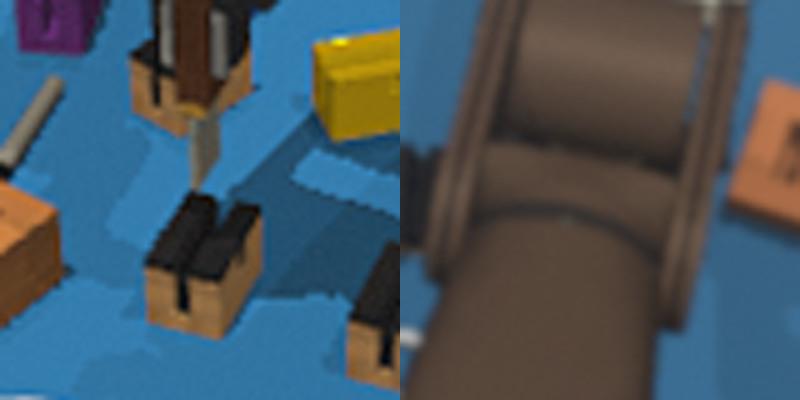

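Emit:
play_rows --targets '[{"delta_pos": [0, 0, -0.02], "delta_rot": [0, 0, 0], "claw": 12}, {"delta_pos": [0, 0, -0.032], "delta_rot": [0, 0, 0], "claw": 12}, {"delta_pos": [0, 0, -0.038], "delta_rot": [0, 0, 0], "claw": 12}, {"delta_pos": [0, 0, -0.044], "delta_rot": [0, 0, 0], "claw": 12}, {"delta_pos": [0, 0, -0.046], "delta_rot": [0, 0, 0], "claw": 12}, {"delta_pos": [0, 0, -0.046], "delta_rot": [0, 0, 0], "claw": 12}]'

```text
time: 4.3
eef_pos: [0.6005, -0.0379, 0.1243]
tcp_rot: [0.028, 0.705, -0.03, 0.708]
contact_force: [0.6, 0.3, -0.6]
opening: 0.201
```

Emit:
play_rows --targets '[{"delta_pos": [0, 0, -0.002], "delta_rot": [0, 0, 0], "claw": 12}, {"delta_pos": [0, 0, -0.004], "delta_rot": [0, 0, 0], "claw": 12}, {"delta_pos": [0, 0, -0.006], "delta_rot": [0, 0, 0], "claw": 12}, {"delta_pos": [0, 0, -0.008], "delta_rot": [0, 0, 0], "claw": 12}, {"delta_pos": [0, 0, -0.008], "delta_rot": [0, 0, 0], "claw": 12}, {"delta_pos": [0, 0, -0.008], "delta_rot": [0, 0, 0], "claw": 12}]'

```text
time: 4.8
eef_pos: [0.6016, -0.0381, 0.12]
tcp_rot: [0.027, 0.704, -0.03, 0.709]
contact_force: [-3.6, 0.9, 12.0]
opening: 0.209
```

Emit:
play_rows --targets '[{"delta_pos": [0, 0, 0.03], "delta_rot": [0, 0, 0], "claw": 12}, {"delta_pos": [0, 0, 0.06], "delta_rot": [0, 0, 0], "claw": 12}, {"delta_pos": [-0.162, -0.057, 0.06], "delta_rot": [0, 0, -0.115], "claw": 12}, {"delta_pos": [-0.162, -0.057, 0.06], "delta_rot": [0, 0, -0.115], "claw": 12}, {"delta_pos": [-0.162, -0.057, 0.06], "delta_rot": [0, 0, -0.115], "claw": 12}, {"delta_pos": [-0.162, -0.057, 0.06], "delta_rot": [0, 0, -0.115], "claw": 12}, {"delta_pos": [-0.162, -0.057, 0.04], "delta_rot": [0, 0, -0.115], "claw": 12}, {"delta_pos": [-0.162, -0.057, 0.04], "delta_rot": [0, 0, -0.115], "claw": 12}, {"delta_pos": [-0.162, -0.057, 0.04], "delta_rot": [0, 0, -0.115], "claw": 12}]'

```text
time: 5.55
eef_pos: [0.4391, -0.0949, 0.1599]
tcp_rot: [0.154, 0.688, -0.157, 0.691]
contact_force: [0.4, 0.4, -0.8]
opening: 0.205
```

```bash
python3 look.py g3 .44 -.095 40; python3 -c "
from fit import *
s=ctrl.get_state();print(s['eef_pos'],s['contact_force'],np.degrees(np.arctan2(*Ro.from_quat(s['tcp_rot']).as_matrix()[[1,0],1])))
p=s['eef_pos'];print(proj('scene',p-[0,0,.092]),proj('scene',(.4395,-.0952,.042)))
im={'scene':cv2.imread('pics/scene_g3_raw.png')}
print('C',*fit(im,'fg',STAND,(.4395,-.0952,-.44),{'scene':(215,160,252,200)},[.005,.005,.05]))
print('A',*fit(im,'fg',STAND,(.613,.071,-.09),{'scene':roi('scene',(.613,.071,.02),20)},[.005,.005,.05]))
print('B',*fit(im,'fg',STAND,(.602,-.037,-.08),{'scene':roi('scene',(.602,-.037,.02),20)},[.005,.005,.05]))
"
```

```text
[ 0.4409 -0.0952  0.161 ] [-0.0988  0.2178 -0.664 ] 64.71201428906598
[236.3494 161.4325] [236.7162 169.0914]
C [ 0.4402 -0.0948 -0.4544] 0.13692643845593588
A [ 0.6149  0.0705 -0.0937] 0.22616009828938666
B [ 0.6025 -0.037  -0.0794] 0.07183842093183379
```

View pics/g3.png

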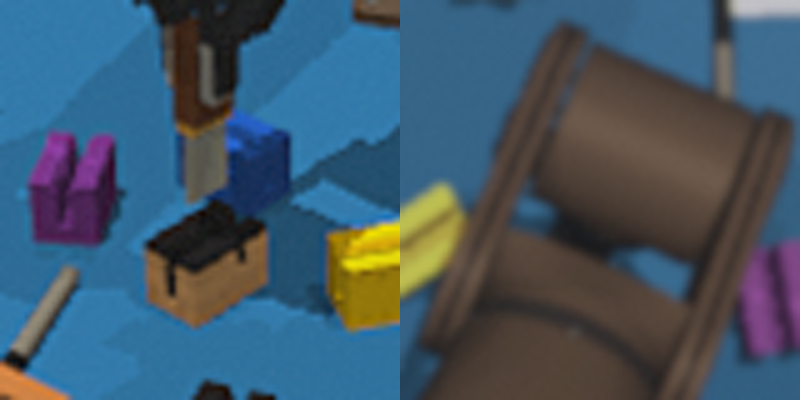

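Emit:
play_rows --targets '[{"delta_pos": [0, 0, -0.015], "delta_rot": [0, 0, 0], "claw": 12}, {"delta_pos": [0, 0, -0.024], "delta_rot": [0, 0, 0], "claw": 12}, {"delta_pos": [0, 0, -0.03], "delta_rot": [0, 0, 0], "claw": 12}, {"delta_pos": [0, 0, -0.036], "delta_rot": [0, 0, 0], "claw": 12}, {"delta_pos": [0, 0, -0.036], "delta_rot": [0, 0, 0], "claw": 12}]'

```text
time: 6.07
eef_pos: [0.4404, -0.0946, 0.1235]
tcp_rot: [0.153, 0.689, -0.156, 0.691]
contact_force: [-0.1, 0.1, -1.9]
opening: 0.209
```

Emit:
play_rows --targets '[{"delta_pos": [0, 0, -0.002], "delta_rot": [0, 0, 0], "claw": 12}, {"delta_pos": [0, 0, -0.004], "delta_rot": [0, 0, 0], "claw": 12}, {"delta_pos": [0, 0, -0.006], "delta_rot": [0, 0, 0], "claw": 12}, {"delta_pos": [0, 0, -0.008], "delta_rot": [0, 0, 0], "claw": 12}, {"delta_pos": [0, 0, -0.008], "delta_rot": [0, 0, 0], "claw": 12}, {"delta_pos": [0, 0, -0.008], "delta_rot": [0, 0, 0], "claw": 12}]'

```text
time: 6.57
eef_pos: [0.4403, -0.0947, 0.1155]
tcp_rot: [0.153, 0.689, -0.156, 0.691]
contact_force: [-0.6, -0.1, -1.3]
opening: 0.205
```

Emit:
play_rows --targets '[{"delta_pos": [0, 0, -0.003], "delta_rot": [0, 0, 0], "claw": 12}, {"delta_pos": [0, 0, -0.006], "delta_rot": [0, 0, 0], "claw": 12}, {"delta_pos": [0, 0, -0.009], "delta_rot": [0, 0, 0], "claw": 12}, {"delta_pos": [0, 0, -0.011], "delta_rot": [0, 0, 0], "claw": 12}, {"delta_pos": [0, 0, -0.013], "delta_rot": [0, 0, 0], "claw": 12}, {"delta_pos": [0, 0, -0.0135], "delta_rot": [0, 0, 0], "claw": 12}, {"delta_pos": [0, 0, -0.0135], "delta_rot": [0, 0, 0], "claw": 12}]'

```text
time: 7.15
eef_pos: [0.4407, -0.0948, 0.104]
tcp_rot: [0.153, 0.689, -0.156, 0.691]
contact_force: [-4.7, 1.8, 12.5]
opening: 0.201
```

Emit:
play_rows --targets '[{"delta_pos": [0, 0, 0.04], "delta_rot": [0, 0, 0], "claw": 12}, {"delta_pos": [0, 0, 0.075], "delta_rot": [0, 0, 0], "claw": 12}, {"delta_pos": [0.173, 0.165, 0.075], "delta_rot": [0, 0, 0.1105], "claw": 12}, {"delta_pos": [0.173, 0.165, 0.075], "delta_rot": [0, 0, 0.1105], "claw": 12}, {"delta_pos": [0.173, 0.165, 0.075], "delta_rot": [0, 0, 0.1105], "claw": 12}, {"delta_pos": [0.173, 0.165, 0.075], "delta_rot": [0, 0, 0.1105], "claw": 12}, {"delta_pos": [0.173, 0.165, 0.075], "delta_rot": [0, 0, 0.1105], "claw": 12}, {"delta_pos": [0.173, 0.165, 0.075], "delta_rot": [0, 0, 0.1105], "claw": 12}, {"delta_pos": [0.173, 0.165, 0.055], "delta_rot": [0, 0, 0.1105], "claw": 12}, {"delta_pos": [0.173, 0.165, 0.055], "delta_rot": [0, 0, 0.1105], "claw": 12}, {"delta_pos": [0.173, 0.165, 0.055], "delta_rot": [0, 0, 0.1105], "claw": 12}]'

```text
time: 8.07
eef_pos: [0.6122, 0.0704, 0.1567]
tcp_rot: [0.032, 0.707, -0.034, 0.705]
contact_force: [0.3, 0.6, -1.6]
opening: 0.21
```

```bash
python3 look.py g4 .614 .07 40; python3 -c "
from fit import *
s=ctrl.get_state();print(s['eef_pos'],s['contact_force'],np.degrees(np.arctan2(*Ro.from_quat(s['tcp_rot']).as_matrix()[[1,0],1])))
im={c:cv2.imread(f'pics/{c}_g4_raw.png') for c in('scene','top')}
P=proj('scene',(.614,.0705,.02));print(P)
print('A',*fit(im,'fg',STAND,(.6138,.0705,-.094),{'scene':(int(P[0])-25,int(P[1])-14,int(P[0])+20,int(P[1])+22)},[.005,.005,.05]))
for q in stands(im['top'],roi=(195,225,330,275)): print(*q)
"
```

```text
[0.6132 0.0696 0.1589] [ 0.2681 -1.5478 -1.6038] 84.59882206638055
[279.6802 224.5336]
A [ 0.614   0.0708 -0.0937] 0.1106478511866581
[242.3084 250.5794] 107 [0.4215 0.0605] -1.9509642580922526 [0.425  0.0613] (0.005763569846749306, 0.14104880392551422) 88.98787689208984 [0.0062 0.1457]
[294.5261 243.813 ] 230 [ 0.4372 -0.0909] -27.412061568237743 [ 0.4373 -0.0908] (0.03398672491312027, 0.056386832147836685) 64.71920776367188 [0.034  0.0562]
```

View pics/g4.png

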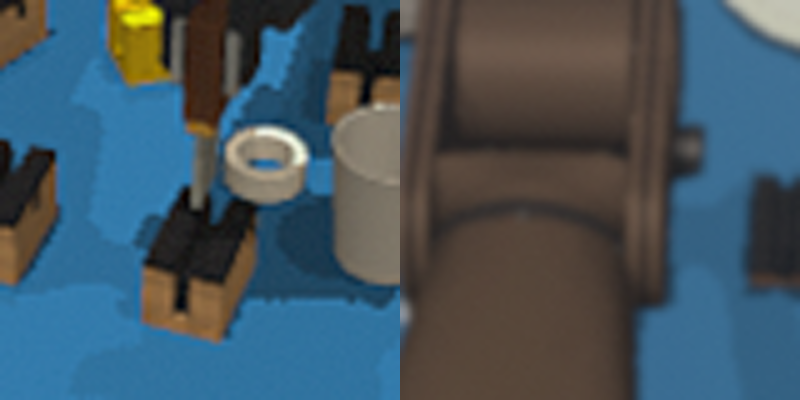

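Emit:
play_rows --targets '[{"delta_pos": [0.0005, 0.001, -0.014], "delta_rot": [0, 0, 0], "claw": 12}, {"delta_pos": [0.0005, 0.001, -0.022], "delta_rot": [0, 0, 0], "claw": 12}, {"delta_pos": [0.0005, 0.001, -0.028], "delta_rot": [0, 0, 0], "claw": 12}, {"delta_pos": [0.0005, 0.001, -0.034], "delta_rot": [0, 0, 0], "claw": 12}, {"delta_pos": [0.0005, 0.001, -0.035], "delta_rot": [0, 0, 0], "claw": 12}]'

```text
time: 8.58
eef_pos: [0.6126, 0.0704, 0.122]
tcp_rot: [0.032, 0.707, -0.035, 0.706]
contact_force: [-0.9, -0.2, -1.2]
opening: 0.21
```

Emit:
play_rows --targets '[{"delta_pos": [0, 0, -0.002], "delta_rot": [0, 0, 0], "claw": 12}, {"delta_pos": [0, 0, -0.004], "delta_rot": [0, 0, 0], "claw": 12}, {"delta_pos": [0, 0, -0.006], "delta_rot": [0, 0, 0], "claw": 12}, {"delta_pos": [0, 0, -0.008], "delta_rot": [0, 0, 0], "claw": 12}, {"delta_pos": [0, 0, -0.008], "delta_rot": [0, 0, 0], "claw": 12}, {"delta_pos": [0, 0, -0.008], "delta_rot": [0, 0, 0], "claw": 12}]'

```text
time: 9.08
eef_pos: [0.6145, 0.0702, 0.1197]
tcp_rot: [0.032, 0.706, -0.035, 0.707]
contact_force: [-6.4, -0.3, 16.1]
opening: 0.205
```

Emit:
play_rows --targets '[{"delta_pos": [0, 0, 0.035], "delta_rot": [0, 0, 0], "claw": 12}, {"delta_pos": [0, 0, 0.07], "delta_rot": [0, 0, 0], "claw": 12}, {"delta_pos": [-0.05, 0, 0.07], "delta_rot": [0, 0, 0.0594], "claw": 12}, {"delta_pos": [-0.1, 0.02, 0.07], "delta_rot": [0, 0, 0.0594], "claw": 12}, {"delta_pos": [-0.184, 0.0555, 0.07], "delta_rot": [0, 0, 0.0594], "claw": 12}, {"delta_pos": [-0.184, 0.0555, 0.07], "delta_rot": [0, 0, 0.0594], "claw": 12}, {"delta_pos": [-0.184, 0.0555, 0.06], "delta_rot": [0, 0, 0.0594], "claw": 12}, {"delta_pos": [-0.184, 0.0555, 0.04], "delta_rot": [0, 0, 0.0594], "claw": 12}, {"delta_pos": [-0.184, 0.0555, 0.04], "delta_rot": [0, 0, 0.0594], "claw": 12}, {"delta_pos": [-0.184, 0.0555, 0.04], "delta_rot": [0, 0, 0.0594], "claw": 12}]'

```text
time: 9.92
eef_pos: [0.4301, 0.1257, 0.1596]
tcp_rot: [-0.034, 0.706, 0.032, 0.707]
contact_force: [0.7, -0.2, -0.5]
opening: 0.206
```

```bash
python3 look.py g5 .43 .126 30; python3 -c "
from fit import *
s=ctrl.get_state();print(s['eef_pos'],s['contact_force'],np.degrees(np.arctan2(*Ro.from_quat(s['tcp_rot']).as_matrix()[[1,0],1])))
c=proj('scene',(.43,.126,.06)).astype(int);k=400/60
for n,p in(('tip',s['eef_pos']-[0,0,.092]),('mouth+',(.46,.1282,.042)),('mouth-',(.4007,.1228,.042))): print(n,(proj('scene',p)-c+30)*k)
"
```

```text
[0.4319 0.1254 0.161 ] [ 0.7872  0.4968 -0.7552] 95.26661199207878
tip [204.221 190.18 ]
mouth+ [194.5871 283.7561]
mouth- [203.4018 201.807 ]
```

View pics/g5.png

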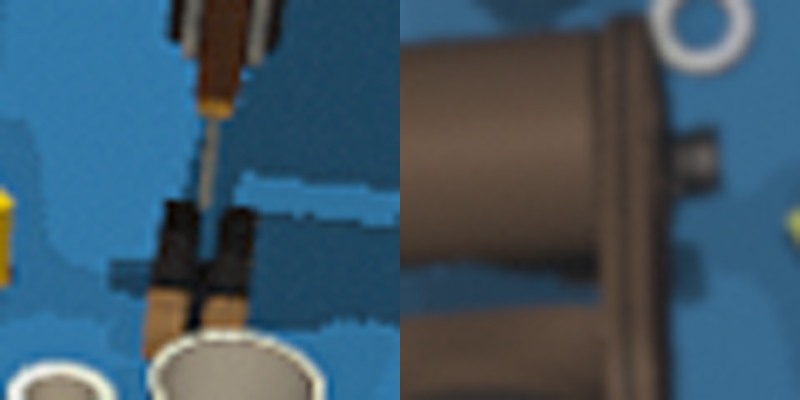

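Emit:
play_rows --targets '[{"delta_pos": [-0.001, 0, -0.015], "delta_rot": [0, 0, 0], "claw": 12}, {"delta_pos": [-0.001, 0, -0.024], "delta_rot": [0, 0, 0], "claw": 12}, {"delta_pos": [-0.001, 0, -0.03], "delta_rot": [0, 0, 0], "claw": 12}, {"delta_pos": [-0.001, 0, -0.036], "delta_rot": [0, 0, 0], "claw": 12}, {"delta_pos": [-0.001, 0, -0.037], "delta_rot": [0, 0, 0], "claw": 12}]'

```text
time: 10.43
eef_pos: [0.4311, 0.1256, 0.1234]
tcp_rot: [-0.033, 0.705, 0.031, 0.708]
contact_force: [0.3, 1.1, 0.6]
opening: 0.205
```

Emit:
play_rows --targets '[{"delta_pos": [0, 0, -0.002], "delta_rot": [0, 0, 0], "claw": 12}, {"delta_pos": [0, 0, -0.004], "delta_rot": [0, 0, 0], "claw": 12}, {"delta_pos": [0, 0, -0.006], "delta_rot": [0, 0, 0], "claw": 12}, {"delta_pos": [0, 0, -0.007], "delta_rot": [0, 0, 0], "claw": 12}, {"delta_pos": [0, 0, -0.007], "delta_rot": [0, 0, 0], "claw": 12}, {"delta_pos": [0, 0, -0.007], "delta_rot": [0, 0, 0], "claw": 12}]'

```text
time: 10.93
eef_pos: [0.431, 0.1254, 0.1163]
tcp_rot: [-0.034, 0.705, 0.031, 0.708]
contact_force: [-0.2, 1.1, -0.7]
opening: 0.205
```

Emit:
play_rows --targets '[{"delta_pos": [0, 0, -0.003], "delta_rot": [0, 0, 0], "claw": 12}, {"delta_pos": [0, 0, -0.006], "delta_rot": [0, 0, 0], "claw": 12}, {"delta_pos": [0, 0, -0.009], "delta_rot": [0, 0, 0], "claw": 12}, {"delta_pos": [0, 0, -0.011], "delta_rot": [0, 0, 0], "claw": 12}, {"delta_pos": [0, 0, -0.013], "delta_rot": [0, 0, 0], "claw": 12}, {"delta_pos": [0, 0, -0.0135], "delta_rot": [0, 0, 0], "claw": 12}, {"delta_pos": [0, 0, -0.0135], "delta_rot": [0, 0, 0], "claw": 12}]'

```text
time: 11.52
eef_pos: [0.4312, 0.1254, 0.1039]
tcp_rot: [-0.034, 0.706, 0.031, 0.707]
contact_force: [-2.9, 1.2, 9.6]
opening: 0.207
```

Emit:
play_rows --targets '[{"delta_pos": [0, 0, 0.035], "delta_rot": [0, 0, 0], "claw": 12}, {"delta_pos": [0, 0, 0.075], "delta_rot": [0, 0, 0], "claw": 12}, {"delta_pos": [0.203, -0.2772, 0.075], "delta_rot": [0, 0, -0.1456], "claw": 12}, {"delta_pos": [0.203, -0.2772, 0.075], "delta_rot": [0, 0, -0.1456], "claw": 12}, {"delta_pos": [0.203, -0.2772, 0.075], "delta_rot": [0, 0, -0.1456], "claw": 12}, {"delta_pos": [0.203, -0.2772, 0.075], "delta_rot": [0, 0, -0.1456], "claw": 12}, {"delta_pos": [0.203, -0.2772, 0.075], "delta_rot": [0, 0, -0.1456], "claw": 12}, {"delta_pos": [0.203, -0.2772, 0.075], "delta_rot": [0, 0, -0.1456], "claw": 12}, {"delta_pos": [0.203, -0.2772, 0.075], "delta_rot": [0, 0, -0.1456], "claw": 12}, {"delta_pos": [0.203, -0.2772, 0.075], "delta_rot": [0, 0, -0.1456], "claw": 12}, {"delta_pos": [0.203, -0.2772, 0.075], "delta_rot": [0, 0, -0.1456], "claw": 12}, {"delta_pos": [0.203, -0.2772, 0.075], "delta_rot": [0, 0, -0.1456], "claw": 12}]'

```text
time: 12.52
eef_pos: [0.6349, -0.155, 0.1779]
tcp_rot: [0.128, 0.695, -0.131, 0.695]
contact_force: [-1.0, 0.9, -1.3]
opening: 0.203
```

Emit:
play_rows --targets '[{"delta_pos": [-0.0007, 0.0031, 0], "delta_rot": [0, 0, 0], "claw": 12}, {"delta_pos": [-0.0007, 0.0031, -0.02], "delta_rot": [0, 0, 0], "claw": 12}, {"delta_pos": [-0.0007, 0.0031, -0.034], "delta_rot": [0, 0, 0], "claw": 12}, {"delta_pos": [-0.0007, 0.0031, -0.04], "delta_rot": [0, 0, 0], "claw": 12}, {"delta_pos": [-0.0007, 0.0031, -0.046], "delta_rot": [0, 0, 0], "claw": 12}, {"delta_pos": [-0.0007, 0.0031, -0.052], "delta_rot": [0, 0, 0], "claw": 12}, {"delta_pos": [-0.0007, 0.0031, -0.052], "delta_rot": [0, 0, 0], "claw": 12}]'

```text
time: 13.1
eef_pos: [0.633, -0.1509, 0.124]
tcp_rot: [0.128, 0.696, -0.131, 0.694]
contact_force: [-0.3, -0.3, -2.1]
opening: 0.205
```

Inside the slot with no contact; go down to the floor, then release and rise.

Emit:
play_rows --targets '[{"delta_pos": [0, 0, -0.006], "delta_rot": [0, 0, 0], "claw": 12}, {"delta_pos": [0, 0, -0.012], "delta_rot": [0, 0, 0], "claw": 12}, {"delta_pos": [0, 0, -0.018], "delta_rot": [0, 0, 0], "claw": 12}, {"delta_pos": [0, 0, -0.022], "delta_rot": [0, 0, 0], "claw": 12}, {"delta_pos": [0, 0, -0.024], "delta_rot": [0, 0, 0], "claw": 12}, {"delta_pos": [0, 0, -0.024], "delta_rot": [0, 0, 0], "claw": 12}, {"delta_pos": [0, 0, -0.024], "delta_rot": [0, 0, 0], "claw": 12}]'

```text
time: 13.68
eef_pos: [0.6329, -0.1509, 0.1002]
tcp_rot: [0.128, 0.696, -0.131, 0.694]
contact_force: [-1.7, -0.0, 1.6]
opening: 0.205
```

Emit:
play_rows --targets '[{"delta_pos": [0, 0, 0], "delta_rot": [0, 0, 0], "claw": 40}, {"delta_pos": [0, 0, 0], "delta_rot": [0, 0, 0], "claw": 40}, {"delta_pos": [0, 0, 0], "delta_rot": [0, 0, 0], "claw": 40}, {"delta_pos": [0, 0, 0], "delta_rot": [0, 0, 0], "claw": 40}, {"delta_pos": [0, 0, 0], "delta_rot": [0, 0, 0], "claw": 40}, {"delta_pos": [0, 0, 0.04], "delta_rot": [0, 0, 0], "claw": 50}, {"delta_pos": [0, 0, 0.08], "delta_rot": [0, 0, 0], "claw": 50}, {"delta_pos": [0, 0, 0.12], "delta_rot": [0, 0, 0], "claw": 50}, {"delta_pos": [0, 0, 0.14], "delta_rot": [0, 0, 0], "claw": 50}]'

```text
time: 14.43
eef_pos: [0.6348, -0.1516, 0.2467]
tcp_rot: [0.127, 0.693, -0.132, 0.697]
contact_force: [0.7, -0.1, 1.3]
opening: 0.586
```

```bash
cat > tray.py <<'E'
from fit import *
ims={}
for c in("top","scene"): ims[c]=ctrl.read_camera(c);cv2.imwrite(f"pics/{c}_t_raw.png",ims[c])
TR=[box((0,0,.009),(.27,.086,.018)),box((.130,0,.02),(.01,.086,.04)),box((-.13,0,.013),(.01,.086,.026))]
st=[.01,.01,.1]
a=fit(ims,"fg",TR,(.5085,.2941,.146),{"top":(140,172,188,275)},st);print("top",*a)
b=fit(ims,"fg",TR,(.5085,.2941,.146),{"scene":(348,165,410,225)},st);print("scene",*b)
c=fit(ims,"fg",TR,(.5085,.2941,.146),{"top":(140,172,188,275),"scene":(348,165,410,225)},st);print("both",*c)
p=c[0]
F=[box((-.006,0,.0245),(.012,.066,.041)),box((-.006,0,.0675),(.012,.03,.045)),box((-.0185,0,.008),(.037,.03,.008))]
s=.18;M=Ro.from_euler("z",p[2]).as_matrix()
out=[]
for cam,(x0,y0,x1,y1),k in(("top",(138,168,198,278),5),("scene",(340,160,420,270),5)):
    im=cv2.resize(ims[cam][y0:y1,x0:x1],None,fx=k,fy=k,interpolation=cv2.INTER_CUBIC)
    for B,col in [(t,(0,0,255)) for t in TR]+[(f+[-.085+s,0,0],(0,255,0)) for f in F[:2]]:
        q=np.array([proj(cam,P@M.T+[p[0],p[1],0]) for P in B]);q=cv2.convexHull(((q+.5-[x0,y0])*k).astype(np.int32))
        cv2.polylines(im,[q],True,col,1)
    out.append(im)
cv2.imwrite("pics/tray.png",np.hstack(out))
E
python3 tray.py
```

```text
top [0.5085 0.2941 0.1456] 0.0387729476965708
scene [0.5079 0.2915 0.1442] 0.005476269498838393
both [0.5079 0.2922 0.1494] 0.03035112547347718
```

View pics/tray.png

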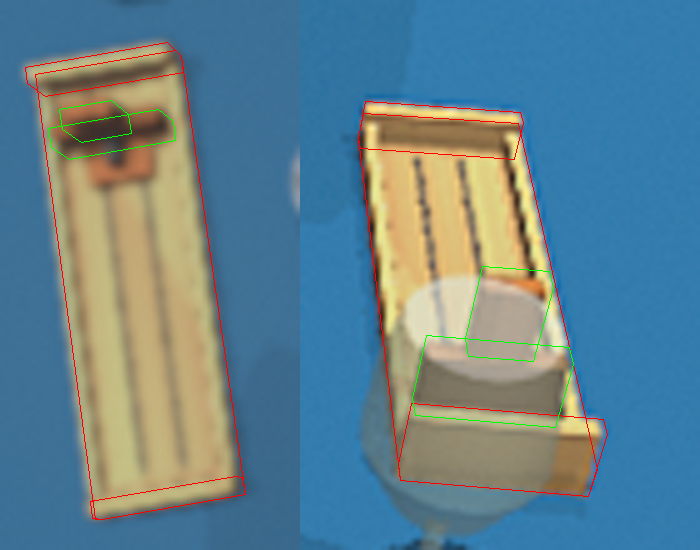

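```bash
python3 -c "
from fit import *
M=Ro.from_euler('z',.146).as_matrix();o=np.array([.508,.292,0])
for n,u,v,z in(('footend',125,184,.010),('tabtop',88,108,.09),('plate L',58,135,.045),('plate R',170,118,.045)):
    w=ray('top',138+u/5-.5,168+v/5-.5,z);print(n,w,(w-o)@M)
for s in(.17,.18,.19):
  print(s,[(proj('top',M@np.array(p)+o)+.5-[138,168])*5 for p in((-.085+s-.037,0,.012),(-.085+s-.006,0,.09))])
s=ctrl.get_state();print(s['eef_pos'],np.degrees(np.arctan2(*Ro.from_quat(s['tcp_rot']).as_matrix()[[1,0],1])))
print('jawyaw for tray x:',np.degrees(.146))
im=cv2.imread('pics/top_t_raw.png')[180:212,148:178];cv2.imwrite('pics/fol.png',cv2.resize(im,None,fx=18,fy=18,interpolation=cv2.INTER_CUBIC))
"
```

```text
footend [0.5679 0.3014 0.01  ] [0.0606 0.0005 0.01  ]
tabtop [0.5999 0.3047 0.09  ] [ 0.0928 -0.0008  0.09  ]
plate L [0.5928 0.3335 0.045 ] [0.0899 0.0287 0.045 ]
plate R [0.6012 0.267  0.045 ] [ 0.0886 -0.0383  0.045 ]
0.17 [array([127.947 , 203.7749]), array([ 89.8036, 131.5447])]
0.18 [array([125.729 , 187.6152]), array([ 87.5131, 114.5968])]
0.19 [array([123.5164, 171.4942]), array([85.2283, 97.6915])]
[ 0.6356 -0.1519  0.2474] 68.92110455789714
jawyaw for tray x: 8.365183808910018
```

View pics/fol.png

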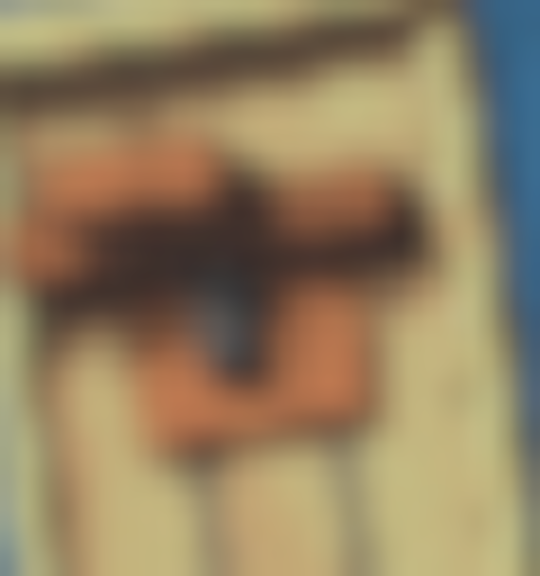

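Emit:
play_rows --targets '[{"delta_pos": [-0.037, 0.457, 0], "delta_rot": [0, 0, -0.336], "claw": 45}, {"delta_pos": [-0.037, 0.457, 0], "delta_rot": [0, 0, -0.336], "claw": 45}, {"delta_pos": [-0.037, 0.457, 0], "delta_rot": [0, 0, -0.336], "claw": 45}, {"delta_pos": [-0.037, 0.457, 0], "delta_rot": [0, 0, -0.336], "claw": 45}, {"delta_pos": [-0.037, 0.457, 0], "delta_rot": [0, 0, -0.336], "claw": 45}, {"delta_pos": [-0.037, 0.457, 0], "delta_rot": [0, 0, -0.336], "claw": 45}, {"delta_pos": [-0.037, 0.457, 0], "delta_rot": [0, 0, -0.336], "claw": 45}, {"delta_pos": [-0.037, 0.457, 0], "delta_rot": [0, 0, -0.336], "claw": 45}, {"delta_pos": [-0.037, 0.457, 0], "delta_rot": [0, 0, -0.336], "claw": 45}, {"delta_pos": [-0.037, 0.457, 0], "delta_rot": [0, 0, -0.336], "claw": 45}, {"delta_pos": [-0.037, 0.457, 0], "delta_rot": [0, 0, -0.336], "claw": 45}, {"delta_pos": [-0.037, 0.457, 0], "delta_rot": [0, 0, -0.336], "claw": 45}, {"delta_pos": [-0.037, 0.457, 0], "delta_rot": [0, 0, -0.336], "claw": 45}, {"delta_pos": [-0.037, 0.457, 0], "delta_rot": [0, 0, -0.336], "claw": 45}, {"delta_pos": [-0.037, 0.457, 0], "delta_rot": [0, 0, -0.336], "claw": 45}]'

```text
time: 15.78
eef_pos: [0.5985, 0.3037, 0.2463]
tcp_rot: [0.458, 0.534, -0.466, 0.536]
contact_force: [-0.7, -0.1, 0.7]
opening: 0.525
```

```bash
cat > st.py <<'E'
from fit import *
s=ctrl.get_state();M=Ro.from_quat(s['tcp_rot']).as_matrix()
print(round(s['time'],2),s['eef_pos'],s['contact_force'],'yaw',np.degrees(np.arctan2(*M[[1,0],1])),'x',M[:,0],'q',s['qpos'],'open',s['opening']*85.4)
E
python3 st.py
```

```text
15.78 [0.5985 0.3037 0.2463] [-0.7158 -0.0526  0.6579] yaw 8.381914730454577 x [-0.0054 -0.0114 -0.9999] q [ 0.3217  0.2904  1.5902 -0.0095  1.2697  0.1782] open 44.86897695481253
```

Emit:
play_rows --targets '[{"delta_pos": [0.0005, 0.0015, -0.04], "delta_rot": [0, 0, 0], "claw": 45}, {"delta_pos": [0.0005, 0.0015, -0.08], "delta_rot": [0, 0, 0], "claw": 45}, {"delta_pos": [0.0005, 0.0015, -0.12], "delta_rot": [0, 0, 0], "claw": 45}, {"delta_pos": [0.0005, 0.0015, -0.15], "delta_rot": [0, 0, 0], "claw": 45}, {"delta_pos": [0.0005, 0.0015, -0.162], "delta_rot": [0, 0, 0], "claw": 45}, {"delta_pos": [0.0005, 0.0015, -0.162], "delta_rot": [0, 0, 0], "claw": 45}, {"delta_pos": [0.0005, 0.0015, -0.162], "delta_rot": [0, 0, 0], "claw": 8}, {"delta_pos": [0.0005, 0.0015, -0.162], "delta_rot": [0, 0, 0], "claw": 8}, {"delta_pos": [0.0005, 0.0015, -0.162], "delta_rot": [0, 0, 0], "claw": 8}, {"delta_pos": [0.0005, 0.0015, -0.162], "delta_rot": [0, 0, 0], "claw": 8}, {"delta_pos": [0.0005, 0.0015, -0.162], "delta_rot": [0, 0, 0], "claw": 8}, {"delta_pos": [0.0005, 0.0015, -0.162], "delta_rot": [0, 0, 0], "claw": 8}, {"delta_pos": [0.0005, 0.0015, -0.162], "delta_rot": [0, 0, 0], "claw": 8}]'

```text
time: 16.87
eef_pos: [0.6011, 0.3054, 0.088]
tcp_rot: [0.459, 0.533, -0.465, 0.538]
contact_force: [-0.5, -2.6, 7.3]
opening: 0.133
```

```bash
python3 st.py
```

```text
16.87 [0.6011 0.3054 0.088 ] [-0.4605 -2.6133  7.3179] yaw 8.37876181581642 x [ 0.0001 -0.0105 -0.9999] q [ 0.3233  0.4587  1.68   -0.0118  1.0063  0.1834] open 11.361355803906857
```

Emit:
play_rows --targets '[{"delta_pos": [-0.0212, -0.0031, 0], "delta_rot": [0, 0, 0], "claw": 8}, {"delta_pos": [-0.0424, -0.0062, 0], "delta_rot": [0, 0, 0], "claw": 8}, {"delta_pos": [-0.0636, -0.0093, 0], "delta_rot": [0, 0, 0], "claw": 8}, {"delta_pos": [-0.0848, -0.0125, 0], "delta_rot": [0, 0, 0], "claw": 8}, {"delta_pos": [-0.106, -0.0156, 0], "delta_rot": [0, 0, 0], "claw": 8}, {"delta_pos": [-0.1272, -0.0187, 0], "delta_rot": [0, 0, 0], "claw": 8}, {"delta_pos": [-0.1484, -0.0218, 0], "delta_rot": [0, 0, 0], "claw": 8}, {"delta_pos": [-0.1484, -0.0218, 0], "delta_rot": [0, 0, 0], "claw": 8}, {"delta_pos": [-0.1484, -0.0218, 0], "delta_rot": [0, 0, 0], "claw": 8}]'

```text
time: 17.62
eef_pos: [0.4514, 0.2838, 0.088]
tcp_rot: [0.459, 0.533, -0.465, 0.537]
contact_force: [-2.5, -0.0, -2.8]
opening: 0.139
```

```bash
python3 st.py
```

```text
17.62 [0.4514 0.2838 0.088 ] [-2.4521 -0.0239 -2.7716] yaw 8.387482188705512 x [-0.0016 -0.0103 -0.9999] q [ 0.3747  0.1866  2.0353 -0.0113  0.925   0.2351] open 11.838859866605862
```

Emit:
play_rows --targets '[{"delta_pos": [0, 0, 0], "delta_rot": [0, 0, 0], "claw": 45}, {"delta_pos": [0, 0, 0], "delta_rot": [0, 0, 0], "claw": 45}, {"delta_pos": [0, 0, 0], "delta_rot": [0, 0, 0], "claw": 45}, {"delta_pos": [0, 0, 0], "delta_rot": [0, 0, 0], "claw": 45}, {"delta_pos": [0, 0, 0.04], "delta_rot": [0, 0, 0], "claw": 60}, {"delta_pos": [0, 0, 0.08], "delta_rot": [0, 0, 0], "claw": 85}, {"delta_pos": [0, 0, 0.12], "delta_rot": [0, 0, 0], "claw": 85}, {"delta_pos": [0, 0, 0.12], "delta_rot": [0, 0, 0], "claw": 85}]'

```text
time: 18.28
eef_pos: [0.4566, 0.2858, 0.2182]
tcp_rot: [0.465, 0.53, -0.46, 0.54]
contact_force: [1.2, 0.0, 1.4]
opening: 0.996
```

```bash
cat > fs.py <<'E'
from fit import *
import sys
n=sys.argv[1];ims={}
for c in("top","scene"): ims[c]=ctrl.read_camera(c);cv2.imwrite(f"pics/{c}_{n}_raw.png",ims[c])
for q in stands(ims["top"]): print(q[0],q[1],q[2]+[.0035,-.0025],q[3])
G=dict(A=(.614,.0706,-.094),B=(.6016,-.037,-.08),C=(.4402,-.0948,-.44),D=(.431,.1254,.0925))
for k in sys.argv[2:]:
    p=G[k];P=proj('scene',(p[0],p[1],.02)).astype(int)
    print(k,*fit(ims,'fg',STAND,p,{'scene':(P[0]-22,P[1]-16,P[0]+22,P[1]+20)},[.005,.005,.05]))
exec(open('st.py').read())
E
python3 fs.py f1 A B C
```

```text
[237.4203 186.6232] 207 [0.6134 0.0692] -5.666378619078811
[273.4257 189.9901] 202 [ 0.6004 -0.037 ] -6.05587235875346
[294.6507 243.7321] 209 [ 0.4409 -0.0937] -27.034403372797378
[219.498 249.012] 249 [0.4309 0.124 ] 4.389664990838812
A [ 0.6146  0.0707 -0.0986] 0.17056145675265555
B [ 0.6031 -0.0371 -0.0635] 0.07222670199285797
C [ 0.44   -0.0951 -0.4293] 0.1422102557826459
18.38 [0.4533 0.2844 0.2111] [-0.2975 -0.0649 -0.846 ] yaw 8.38151161634251 x [ 0.0046 -0.0079 -1.    ] q [ 0.3745  0.0206  1.9616 -0.0099  1.1581  0.2321] open 84.81820199014274
```

Emit:
play_rows --targets '[{"delta_pos": [-0.022, -0.159, 0], "delta_rot": [0, 0, -0.017], "claw": 85}, {"delta_pos": [-0.022, -0.159, 0], "delta_rot": [0, 0, -0.017], "claw": 85}, {"delta_pos": [-0.022, -0.159, 0], "delta_rot": [0, 0, -0.017], "claw": 85}, {"delta_pos": [-0.022, -0.159, 0], "delta_rot": [0, 0, -0.017], "claw": 85}, {"delta_pos": [-0.022, -0.159, -0.04], "delta_rot": [0, 0, -0.017], "claw": 85}, {"delta_pos": [-0.022, -0.159, -0.08], "delta_rot": [0, 0, -0.017], "claw": 85}, {"delta_pos": [-0.022, -0.159, -0.11], "delta_rot": [0, 0, -0.017], "claw": 85}, {"delta_pos": [-0.022, -0.159, -0.11], "delta_rot": [0, 0, -0.017], "claw": 85}, {"delta_pos": [-0.022, -0.159, -0.11], "delta_rot": [0, 0, -0.017], "claw": 85}]'

```text
time: 19.13
eef_pos: [0.4292, 0.1251, 0.0986]
tcp_rot: [0.473, 0.521, -0.479, 0.524]
contact_force: [0.3, -0.1, 1.1]
opening: 0.994
```

```bash
python3 st.py
```

```text
19.13 [0.4292 0.1251 0.0986] [ 0.3332 -0.0587  1.1014] yaw 5.307647362421248 x [-0.0029 -0.0086 -1.    ] q [ 0.0603 -0.0196  2.2346 -0.0105  0.93   -0.026 ] open 84.8567681730805
```

Emit:
play_rows --targets '[{"delta_pos": [0.0018, 0.0003, -0.03], "delta_rot": [0, 0, 0], "claw": 85}, {"delta_pos": [0.0018, 0.0003, -0.05], "delta_rot": [0, 0, 0], "claw": 85}, {"delta_pos": [0.0018, 0.0003, -0.057], "delta_rot": [0, 0, 0], "claw": 85}, {"delta_pos": [0.0018, 0.0003, -0.057], "delta_rot": [0, 0, 0], "claw": 85}, {"delta_pos": [0.0018, 0.0003, -0.057], "delta_rot": [0, 0, 0], "claw": 54}, {"delta_pos": [0.0018, 0.0003, -0.057], "delta_rot": [0, 0, 0], "claw": 54}, {"delta_pos": [0.0018, 0.0003, -0.057], "delta_rot": [0, 0, 0], "claw": 54}, {"delta_pos": [0.0018, 0.0003, -0.057], "delta_rot": [0, 0, 0], "claw": 54}, {"delta_pos": [0.0018, 0.0003, -0.057], "delta_rot": [0, 0, 0], "claw": 54}, {"delta_pos": [0.0018, 0.0003, -0.057], "delta_rot": [0, 0, 0], "claw": 54}]' --newtons 40

```text
time: 19.97
eef_pos: [0.4323, 0.1256, 0.0438]
tcp_rot: [0.474, 0.521, -0.479, 0.525]
contact_force: [-2.3, -0.3, 6.7]
opening: 0.695
```

```bash
python3 st.py
```

```text
19.97 [0.4323 0.1256 0.0438] [-2.2689 -0.3443  6.6678] yaw 5.318413305094867 x [-0.0004 -0.0085 -1.    ] q [ 0.0609  0.0962  2.2442 -0.0117  0.8022 -0.0238] open 59.37326919947807
```

Emit:
play_rows --targets '[{"delta_pos": [0, 0, 0.03], "delta_rot": [0, 0, 0], "claw": 54}, {"delta_pos": [0, 0, 0.07], "delta_rot": [0, 0, 0], "claw": 54}, {"delta_pos": [0, 0, 0.106], "delta_rot": [0, 0, 0], "claw": 54}, {"delta_pos": [0.1746, 0.1809, 0.106], "delta_rot": [0, 0, -0.4828], "claw": 54}, {"delta_pos": [0.1746, 0.1809, 0.106], "delta_rot": [0, 0, -0.4828], "claw": 54}, {"delta_pos": [0.1746, 0.1809, 0.106], "delta_rot": [0, 0, -0.4828], "claw": 54}, {"delta_pos": [0.1746, 0.1809, 0.106], "delta_rot": [0, 0, -0.4828], "claw": 54}, {"delta_pos": [0.1746, 0.1809, 0.106], "delta_rot": [0, 0, -0.4828], "claw": 54}, {"delta_pos": [0.1746, 0.1809, 0.106], "delta_rot": [0, 0, -0.4828], "claw": 54}, {"delta_pos": [0.1746, 0.1809, 0.106], "delta_rot": [0, 0, -0.4828], "claw": 54}, {"delta_pos": [0.1746, 0.1809, 0.106], "delta_rot": [0, 0, -0.4828], "claw": 54}, {"delta_pos": [0.1746, 0.1809, 0.106], "delta_rot": [0, 0, -0.4828], "claw": 54}, {"delta_pos": [0.1746, 0.1809, 0.106], "delta_rot": [0, 0, -0.4828], "claw": 54}, {"delta_pos": [0.1746, 0.1809, 0.106], "delta_rot": [0, 0, -0.4828], "claw": 54}, {"delta_pos": [0.1746, 0.1809, 0.106], "delta_rot": [0, 0, -0.4828], "claw": 54}, {"delta_pos": [0.1746, 0.1809, 0.106], "delta_rot": [0, 0, -0.4828], "claw": 54}, {"delta_pos": [0.1746, 0.1809, 0.106], "delta_rot": [0, 0, -0.4828], "claw": 54}, {"delta_pos": [0.1746, 0.1809, 0.106], "delta_rot": [0, 0, -0.4828], "claw": 54}]'

```text
time: 21.47
eef_pos: [0.6069, 0.3065, 0.1501]
tcp_rot: [-0.702, -0.053, 0.708, -0.053]
contact_force: [0.1, 0.4, -1.9]
opening: 0.69
```

```bash
python3 st.py
```

```text
21.47 [0.6069 0.3065 0.1501] [ 0.051   0.4054 -1.9022] yaw -81.43437163965322 x [-0.0081  0.0001 -1.    ] q [0.3179 0.3968 1.6378 0.003  1.1146 1.7378] open 58.92491607771819
```

Emit:
play_rows --targets '[{"delta_pos": [0, 0, -0.04], "delta_rot": [0, 0, 0], "claw": 54}, {"delta_pos": [0, 0, -0.075], "delta_rot": [0, 0, 0], "claw": 54}, {"delta_pos": [0, 0, -0.09], "delta_rot": [0, 0, 0], "claw": 54}, {"delta_pos": [0, 0, -0.097], "delta_rot": [0, 0, 0], "claw": 54}, {"delta_pos": [0, 0, -0.101], "delta_rot": [0, 0, 0], "claw": 54}, {"delta_pos": [0, 0, -0.102], "delta_rot": [0, 0, 0], "claw": 54}, {"delta_pos": [0, 0, -0.102], "delta_rot": [0, 0, 0], "claw": 54}]'

```text
time: 22.05
eef_pos: [0.6084, 0.307, 0.0501]
tcp_rot: [-0.704, -0.053, 0.707, -0.052]
contact_force: [0.1, 0.3, -0.7]
opening: 0.694
```

```bash
python3 st.py; python3 look.py p1 .58 .30 35
```

```text
22.05 [0.6084 0.307  0.0501] [ 0.0665  0.2792 -0.6575] yaw -81.41702307992605 x [-0.0045  0.0013 -1.    ] q [0.3178 0.5225 1.6692 0.0032 0.9537 1.7369] open 59.28127896087661
```

View pics/p1.png

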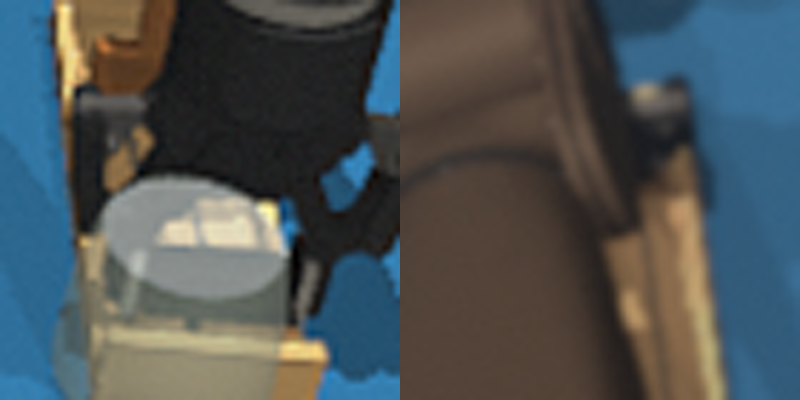

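Emit:
play_rows --targets '[{"delta_pos": [0, 0, -0.002], "delta_rot": [0, 0, 0], "claw": 54}, {"delta_pos": [0, 0, -0.003], "delta_rot": [0, 0, 0], "claw": 54}, {"delta_pos": [0, 0, -0.003], "delta_rot": [0, 0, 0], "claw": 54}, {"delta_pos": [0, 0, -0.003], "delta_rot": [0, 0, 0], "claw": 72}, {"delta_pos": [0, 0, -0.003], "delta_rot": [0, 0, 0], "claw": 72}, {"delta_pos": [0, 0, -0.003], "delta_rot": [0, 0, 0], "claw": 72}, {"delta_pos": [0, 0, 0.02], "delta_rot": [0, 0, 0], "claw": 72}, {"delta_pos": [0, 0, 0.06], "delta_rot": [0, 0, 0], "claw": 85}, {"delta_pos": [0, 0, 0.1], "delta_rot": [0, 0, 0], "claw": 85}, {"delta_pos": [0, 0, 0.14], "delta_rot": [0, 0, 0], "claw": 85}, {"delta_pos": [0, 0, 0.15], "delta_rot": [0, 0, 0], "claw": 85}]'

```text
time: 23.07
eef_pos: [0.612, 0.3083, 0.2102]
tcp_rot: [0.709, 0.055, -0.702, 0.051]
contact_force: [1.4, 0.8, 1.8]
opening: 0.996
```

```bash
python3 fs.py f2 A B C
```

```text
[237.4461 186.5833] 204 [0.6135 0.0691] -5.39418495086732
[273.288 190.   ] 191 [ 0.6004 -0.0366] -7.138294222419375
[294.7114 243.6617] 201 [ 0.4411 -0.0939] -27.919387316381197
A [ 0.6148  0.0709 -0.0896] 0.17041084800647643
B [ 0.6026 -0.0373 -0.0656] 0.07294902772983547
C [ 0.44   -0.0951 -0.4293] 0.14233263982376698
23.17 [0.6107 0.3078 0.2058] [-0.1478  0.5272 -0.6966] yaw -81.41604479429971 x [ 0.0049  0.0044 -1.    ] q [0.3179 0.3433 1.5996 0.0029 1.1927 1.7379] open 84.97559738206344
```

Emit:
play_rows --targets '[{"delta_pos": [-0.1705, -0.4026, 0], "delta_rot": [0, 0, 0.3117], "claw": 85}, {"delta_pos": [-0.1705, -0.4026, 0], "delta_rot": [0, 0, 0.3117], "claw": 85}, {"delta_pos": [-0.1705, -0.4026, 0], "delta_rot": [0, 0, 0.3117], "claw": 85}, {"delta_pos": [-0.1705, -0.4026, 0], "delta_rot": [0, 0, 0.3117], "claw": 85}, {"delta_pos": [-0.1705, -0.4026, 0], "delta_rot": [0, 0, 0.3117], "claw": 85}, {"delta_pos": [-0.1705, -0.4026, 0], "delta_rot": [0, 0, 0.3117], "claw": 85}, {"delta_pos": [-0.1705, -0.4026, 0], "delta_rot": [0, 0, 0.3117], "claw": 85}, {"delta_pos": [-0.1705, -0.4026, 0], "delta_rot": [0, 0, 0.3117], "claw": 85}, {"delta_pos": [-0.1705, -0.4026, 0], "delta_rot": [0, 0, 0.3117], "claw": 85}, {"delta_pos": [-0.1705, -0.4026, 0], "delta_rot": [0, 0, 0.3117], "claw": 85}, {"delta_pos": [-0.1705, -0.4026, 0], "delta_rot": [0, 0, 0.3117], "claw": 85}, {"delta_pos": [-0.1705, -0.4026, 0], "delta_rot": [0, 0, 0.3117], "claw": 85}, {"delta_pos": [-0.1705, -0.4026, -0.04], "delta_rot": [0, 0, 0.3117], "claw": 85}, {"delta_pos": [-0.1705, -0.4026, -0.08], "delta_rot": [0, 0, 0.3117], "claw": 85}, {"delta_pos": [-0.1705, -0.4026, -0.11], "delta_rot": [0, 0, 0.3117], "claw": 85}, {"delta_pos": [-0.1705, -0.4026, -0.11], "delta_rot": [0, 0, 0.3117], "claw": 85}]'

```text
time: 24.5
eef_pos: [0.4338, -0.0918, 0.0875]
tcp_rot: [-0.595, -0.386, 0.6, -0.371]
contact_force: [-0.9, 0.6, -0.9]
opening: 0.995
```

```bash
python3 fs.py f3 C
```

```text
[237.3942 186.6058] 208 [0.6135 0.0693] -5.371205826055681
[273.4238 190.0238] 210 [ 0.6003 -0.037 ] -4.387274538904645
[301.8366 249.3856] 153 [ 0.4241 -0.1138] 72.60942276499857
[281.7081 262.2216] 185 [ 0.3888 -0.0547] 88.97829221902037
C [ 0.4404 -0.0949 -0.4925] 0.20082653859041666
24.6 [ 0.4386 -0.0938  0.0938] [ 0.5417  0.6147 -0.1128] yaw -25.29721401979551 x [-0.0061  0.009  -0.9999] q [-0.4404 -0.0058  2.2318  0.007   0.925  -0.0031] open 84.83587440105626
```

Emit:
play_rows --targets '[{"delta_pos": [0.0016, -0.001, -0.03], "delta_rot": [0, 0, 0], "claw": 85}, {"delta_pos": [0.0016, -0.001, -0.047], "delta_rot": [0, 0, 0], "claw": 85}, {"delta_pos": [0.0016, -0.001, -0.052], "delta_rot": [0, 0, 0], "claw": 85}, {"delta_pos": [0.0016, -0.001, -0.052], "delta_rot": [0, 0, 0], "claw": 85}, {"delta_pos": [0.0016, -0.001, -0.052], "delta_rot": [0, 0, 0], "claw": 54}, {"delta_pos": [0.0016, -0.001, -0.052], "delta_rot": [0, 0, 0], "claw": 54}, {"delta_pos": [0.0016, -0.001, -0.052], "delta_rot": [0, 0, 0], "claw": 54}, {"delta_pos": [0.0016, -0.001, -0.052], "delta_rot": [0, 0, 0], "claw": 54}, {"delta_pos": [0.0016, -0.001, -0.052], "delta_rot": [0, 0, 0], "claw": 54}, {"delta_pos": [0.0016, -0.001, -0.052], "delta_rot": [0, 0, 0], "claw": 54}]' --newtons 40

```text
time: 25.43
eef_pos: [0.4416, -0.0953, 0.044]
tcp_rot: [0.598, 0.381, -0.597, 0.376]
contact_force: [-1.4, 0.7, 6.6]
opening: 0.688
```

```bash
python3 st.py
```

```text
25.43 [ 0.4416 -0.0953  0.044 ] [-1.414   0.74    6.5692] yaw -25.282013127373094 x [-0.0032  0.0078 -1.    ] q [-0.4406  0.1     2.2394  0.0079  0.8085 -0.0048] open 58.750574509635335
```

Emit:
play_rows --targets '[{"delta_pos": [0, 0, 0.03], "delta_rot": [0, 0, 0], "claw": 54}, {"delta_pos": [0, 0, 0.07], "delta_rot": [0, 0, 0], "claw": 54}, {"delta_pos": [0, 0, 0.11], "delta_rot": [0, 0, 0], "claw": 54}, {"delta_pos": [0.1218, 0.3955, 0.11], "delta_rot": [0, 0, -0.3122], "claw": 54}, {"delta_pos": [0.1218, 0.3955, 0.11], "delta_rot": [0, 0, -0.3122], "claw": 54}, {"delta_pos": [0.1218, 0.3955, 0.11], "delta_rot": [0, 0, -0.3122], "claw": 54}, {"delta_pos": [0.1218, 0.3955, 0.11], "delta_rot": [0, 0, -0.3122], "claw": 54}, {"delta_pos": [0.1218, 0.3955, 0.11], "delta_rot": [0, 0, -0.3122], "claw": 54}, {"delta_pos": [0.1218, 0.3955, 0.11], "delta_rot": [0, 0, -0.3122], "claw": 54}, {"delta_pos": [0.1218, 0.3955, 0.11], "delta_rot": [0, 0, -0.3122], "claw": 54}, {"delta_pos": [0.1218, 0.3955, 0.11], "delta_rot": [0, 0, -0.3122], "claw": 54}, {"delta_pos": [0.1218, 0.3955, 0.11], "delta_rot": [0, 0, -0.3122], "claw": 54}, {"delta_pos": [0.1218, 0.3955, 0.11], "delta_rot": [0, 0, -0.3122], "claw": 54}, {"delta_pos": [0.1218, 0.3955, 0.11], "delta_rot": [0, 0, -0.3122], "claw": 54}, {"delta_pos": [0.1218, 0.3955, 0.11], "delta_rot": [0, 0, -0.3122], "claw": 54}, {"delta_pos": [0.1218, 0.3955, 0.11], "delta_rot": [0, 0, -0.3122], "claw": 54}, {"delta_pos": [0.1218, 0.3955, 0.11], "delta_rot": [0, 0, -0.3122], "claw": 54}]'

```text
time: 26.85
eef_pos: [0.5629, 0.3001, 0.1538]
tcp_rot: [0.707, 0.055, -0.704, 0.051]
contact_force: [-0.7, -0.0, -1.4]
opening: 0.693
```

```bash
python3 st.py
```

```text
26.85 [0.5629 0.3001 0.1538] [-0.7467 -0.0421 -1.3981] yaw -81.43943928988574 x [ 0.0041  0.0064 -1.    ] q [0.3293 0.3015 1.7544 0.0054 1.0797 1.7481] open 59.22114571685843
```

Emit:
play_rows --targets '[{"delta_pos": [0.0005, 0, -0.04], "delta_rot": [0, 0, 0], "claw": 54}, {"delta_pos": [0.0005, 0, -0.08], "delta_rot": [0, 0, 0], "claw": 54}, {"delta_pos": [0.0005, 0, -0.095], "delta_rot": [0, 0, 0], "claw": 54}, {"delta_pos": [0.0005, 0, -0.102], "delta_rot": [0, 0, 0], "claw": 54}, {"delta_pos": [0.0005, 0, -0.105], "delta_rot": [0, 0, 0], "claw": 54}, {"delta_pos": [0.0005, 0, -0.1055], "delta_rot": [0, 0, 0], "claw": 54}, {"delta_pos": [0.0005, 0, -0.1055], "delta_rot": [0, 0, 0], "claw": 54}]'

```text
time: 27.43
eef_pos: [0.5648, 0.3001, 0.0501]
tcp_rot: [0.708, 0.055, -0.702, 0.05]
contact_force: [0.6, 0.1, -1.2]
opening: 0.691
```

```bash
python3 st.py
```

```text
27.43 [0.5648 0.3001 0.0501] [ 0.5536  0.1404 -1.1567] yaw -81.47597731627647 x [ 0.0073  0.0075 -0.9999] q [0.3283 0.4408 1.7882 0.006  0.9032 1.7466] open 58.982328011543515
```

Emit:
play_rows --targets '[{"delta_pos": [0, 0, -0.002], "delta_rot": [0, 0, 0], "claw": 54}, {"delta_pos": [0, 0, -0.003], "delta_rot": [0, 0, 0], "claw": 54}, {"delta_pos": [0, 0, -0.003], "delta_rot": [0, 0, 0], "claw": 54}, {"delta_pos": [0, 0, -0.003], "delta_rot": [0, 0, 0], "claw": 72}, {"delta_pos": [0, 0, -0.003], "delta_rot": [0, 0, 0], "claw": 72}, {"delta_pos": [0, 0, -0.003], "delta_rot": [0, 0, 0], "claw": 72}, {"delta_pos": [0, 0, 0.02], "delta_rot": [0, 0, 0], "claw": 72}, {"delta_pos": [0, 0, 0.06], "delta_rot": [0, 0, 0], "claw": 85}, {"delta_pos": [0, 0, 0.1], "delta_rot": [0, 0, 0], "claw": 60}, {"delta_pos": [0, 0, 0.14], "delta_rot": [0, 0, 0], "claw": 45}, {"delta_pos": [0, 0, 0.15], "delta_rot": [0, 0, 0], "claw": 45}, {"delta_pos": [0, 0, 0.15], "delta_rot": [0, 0, 0], "claw": 45}]'

```text
time: 28.43
eef_pos: [0.5674, 0.3011, 0.2064]
tcp_rot: [0.712, 0.056, -0.699, 0.049]
contact_force: [-0.7, 0.0, -0.2]
opening: 0.525
```

```bash
python3 fs.py f4 A B
```

```text
[237.4203 186.6232] 207 [0.6134 0.0692] -5.666378619078811
[273.2953 189.9223] 193 [ 0.6006 -0.0366] -6.955487733154741
A [ 0.6145  0.0707 -0.0985] 0.1686893203883495
B [ 0.6025 -0.0372 -0.0591] 0.0744411154643927
28.53 [0.5644 0.3    0.1997] [-1.2081  0.2626 -0.7144] yaw -81.476770547247 x [ 0.0069  0.0074 -0.9999] q [0.3283 0.2539 1.7232 0.0052 1.1557 1.7483] open 44.79033051348135
```

Emit:
play_rows --targets '[{"delta_pos": [-0.113, -0.0162, 0], "delta_rot": [0, 0, 0.4993], "claw": 45}, {"delta_pos": [-0.113, -0.0162, 0], "delta_rot": [0, 0, 0.4993], "claw": 45}, {"delta_pos": [-0.113, -0.0162, 0], "delta_rot": [0, 0, 0.4993], "claw": 45}, {"delta_pos": [-0.113, -0.0162, 0], "delta_rot": [0, 0, 0.4993], "claw": 45}, {"delta_pos": [-0.113, -0.0162, 0], "delta_rot": [0, 0, 0.4993], "claw": 45}, {"delta_pos": [-0.113, -0.0162, 0], "delta_rot": [0, 0, 0.4993], "claw": 45}, {"delta_pos": [-0.113, -0.0162, 0], "delta_rot": [0, 0, 0.4993], "claw": 45}, {"delta_pos": [-0.113, -0.0162, 0], "delta_rot": [0, 0, 0.4993], "claw": 45}, {"delta_pos": [-0.113, -0.0162, 0], "delta_rot": [0, 0, 0.4993], "claw": 45}, {"delta_pos": [-0.113, -0.0162, 0], "delta_rot": [0, 0, 0.4993], "claw": 45}, {"delta_pos": [-0.113, -0.0162, 0], "delta_rot": [0, 0, 0.4993], "claw": 45}, {"delta_pos": [-0.113, -0.0162, 0], "delta_rot": [0, 0, 0.4993], "claw": 45}, {"delta_pos": [-0.113, -0.0162, 0], "delta_rot": [0, 0, 0.4993], "claw": 45}, {"delta_pos": [-0.113, -0.0162, 0], "delta_rot": [0, 0, 0.4993], "claw": 45}, {"delta_pos": [-0.113, -0.0162, 0], "delta_rot": [0, 0, 0.4993], "claw": 45}]'

```text
time: 29.78
eef_pos: [0.4501, 0.2833, 0.1968]
tcp_rot: [0.461, 0.539, -0.464, 0.53]
contact_force: [-0.1, -1.2, -0.7]
opening: 0.526
```

```bash
python3 st.py
```

```text
29.78 [0.4501 0.2833 0.1968] [-0.127  -1.162  -0.6865] yaw 8.28665650899053 x [-0.0121  0.0051 -0.9999] q [0.367  0.0326 1.9771 0.01   1.1414 0.2182] open 44.951880022592576
```

Emit:
play_rows --targets '[{"delta_pos": [0.0013, 0.0005, -0.04], "delta_rot": [0, 0, 0], "claw": 45}, {"delta_pos": [0.0013, 0.0005, -0.08], "delta_rot": [0, 0, 0], "claw": 45}, {"delta_pos": [0.0013, 0.0005, -0.1], "delta_rot": [0, 0, 0], "claw": 45}, {"delta_pos": [0.0013, 0.0005, -0.108], "delta_rot": [0, 0, 0], "claw": 45}, {"delta_pos": [0.0013, 0.0005, -0.108], "delta_rot": [0, 0, 0], "claw": 45}, {"delta_pos": [0.0013, 0.0005, -0.108], "delta_rot": [0, 0, 0], "claw": 8}, {"delta_pos": [0.0013, 0.0005, -0.108], "delta_rot": [0, 0, 0], "claw": 8}, {"delta_pos": [0.0013, 0.0005, -0.108], "delta_rot": [0, 0, 0], "claw": 8}, {"delta_pos": [0.0013, 0.0005, -0.108], "delta_rot": [0, 0, 0], "claw": 8}, {"delta_pos": [0.0013, 0.0005, -0.108], "delta_rot": [0, 0, 0], "claw": 8}, {"delta_pos": [0.0013, 0.0005, -0.108], "delta_rot": [0, 0, 0], "claw": 8}, {"delta_pos": [0.0013, 0.0005, -0.108], "delta_rot": [0, 0, 0], "claw": 8}]' --newtons 35

```text
time: 30.78
eef_pos: [0.4528, 0.2844, 0.0911]
tcp_rot: [0.462, 0.538, -0.463, 0.531]
contact_force: [-1.5, -1.1, 6.1]
opening: 0.131
```

```bash
python3 st.py
```

```text
30.78 [0.4528 0.2844 0.0911] [-1.462  -1.1282  6.1249] yaw 8.275752834264825 x [-0.0083  0.0065 -0.9999] q [0.367  0.1832 2.0322 0.0113 0.9316 0.2159] open 11.193160845722993
```

Emit:
play_rows --targets '[{"delta_pos": [0.0198, 0.0029, 0], "delta_rot": [0, 0, 0], "claw": 8}, {"delta_pos": [0.0396, 0.0058, 0], "delta_rot": [0, 0, 0], "claw": 8}, {"delta_pos": [0.0594, 0.0087, 0], "delta_rot": [0, 0, 0], "claw": 8}, {"delta_pos": [0.0742, 0.0109, 0], "delta_rot": [0, 0, 0], "claw": 8}, {"delta_pos": [0.0801, 0.0118, 0], "delta_rot": [0, 0, 0], "claw": 8}, {"delta_pos": [0.0841, 0.0124, 0], "delta_rot": [0, 0, 0], "claw": 8}, {"delta_pos": [0.087, 0.0128, 0], "delta_rot": [0, 0, 0], "claw": 8}, {"delta_pos": [0.089, 0.0131, 0], "delta_rot": [0, 0, 0], "claw": 8}, {"delta_pos": [0.089, 0.0131, 0], "delta_rot": [0, 0, 0], "claw": 8}]'

```text
time: 31.53
eef_pos: [0.5414, 0.2972, 0.0912]
tcp_rot: [0.462, 0.539, -0.463, 0.531]
contact_force: [-2.7, -3.0, 1.6]
opening: 0.131
```

```bash
python3 st.py
```

```text
31.53 [0.5414 0.2972 0.0912] [-2.6575 -3.0165  1.6177] yaw 8.288449246342834 x [-0.0091  0.0058 -0.9999] q [0.3348 0.3465 1.8268 0.0102 0.9749 0.1845] open 11.216983274897341
```

Face is about 5 mm from snug; push gently on.

Emit:
play_rows --targets '[{"delta_pos": [0.0015, 0.0002, 0], "delta_rot": [0, 0, 0], "claw": 8}, {"delta_pos": [0.003, 0.0004, 0], "delta_rot": [0, 0, 0], "claw": 8}, {"delta_pos": [0.0045, 0.0007, 0], "delta_rot": [0, 0, 0], "claw": 8}, {"delta_pos": [0.006, 0.0009, 0], "delta_rot": [0, 0, 0], "claw": 8}, {"delta_pos": [0.007, 0.001, 0], "delta_rot": [0, 0, 0], "claw": 8}, {"delta_pos": [0.007, 0.001, 0], "delta_rot": [0, 0, 0], "claw": 8}]'

```text
time: 32.03
eef_pos: [0.5472, 0.298, 0.0912]
tcp_rot: [0.461, 0.539, -0.464, 0.53]
contact_force: [-6.8, -2.1, 4.4]
opening: 0.132
```

```bash
python3 st.py
```

```text
32.03 [0.5472 0.298  0.0912] [-6.8136 -2.063   4.4277] yaw 8.306058954436399 x [-0.0124  0.0048 -0.9999] q [0.333  0.3586 1.8109 0.0103 0.9823 0.1823] open 11.29534594424159
```

Emit:
play_rows --targets '[{"delta_pos": [0.002, 0.0003, 0], "delta_rot": [0, 0, 0], "claw": 8}, {"delta_pos": [0.004, 0.0006, 0], "delta_rot": [0, 0, 0], "claw": 8}, {"delta_pos": [0.005, 0.0007, 0], "delta_rot": [0, 0, 0], "claw": 8}, {"delta_pos": [0.005, 0.0007, 0], "delta_rot": [0, 0, 0], "claw": 8}, {"delta_pos": [0.005, 0.0007, 0], "delta_rot": [0, 0, 0], "claw": 8}]'

```text
time: 32.45
eef_pos: [0.5475, 0.2981, 0.0912]
tcp_rot: [0.457, 0.542, -0.468, 0.528]
contact_force: [-17.8, -5.4, 11.8]
opening: 0.129
```

```bash
python3 st.py
```

```text
32.45 [0.5475 0.2981 0.0912] [-17.7868  -5.3532  11.8419] yaw 8.352914733068692 x [-0.0255  0.001  -0.9997] q [0.3327 0.365  1.8024 0.011  0.998  0.1809] open 11.019583962752117
```

Emit:
play_rows --targets '[{"delta_pos": [0, 0, 0], "delta_rot": [0, 0, 0], "claw": 8}, {"delta_pos": [0, 0, 0], "delta_rot": [0, 0, 0], "claw": 30}, {"delta_pos": [0, 0, 0], "delta_rot": [0, 0, 0], "claw": 35}, {"delta_pos": [0, 0, 0], "delta_rot": [0, 0, 0], "claw": 40}, {"delta_pos": [0, 0, 0], "delta_rot": [0, 0, 0], "claw": 40}, {"delta_pos": [0, 0, 0.04], "delta_rot": [0, 0, 0], "claw": 40}, {"delta_pos": [0, 0, 0.08], "delta_rot": [0, 0, 0], "claw": 60}, {"delta_pos": [0, 0, 0.12], "delta_rot": [0, 0, 0], "claw": 85}, {"delta_pos": [-0.08, -0.15, 0.12], "delta_rot": [0, 0, 0], "claw": 85}, {"delta_pos": [-0.08, -0.2, 0.12], "delta_rot": [0, 0, 0], "claw": 85}, {"delta_pos": [-0.08, -0.25, 0.12], "delta_rot": [0, 0, 0], "claw": 85}, {"delta_pos": [-0.08, -0.25, 0.12], "delta_rot": [0, 0, 0], "claw": 85}, {"delta_pos": [-0.08, -0.25, 0.12], "delta_rot": [0, 0, 0], "claw": 85}, {"delta_pos": [-0.08, -0.25, 0.12], "delta_rot": [0, 0, 0], "claw": 85}]'

```text
time: 33.62
eef_pos: [0.4704, 0.0597, 0.2115]
tcp_rot: [0.457, 0.542, -0.467, 0.529]
contact_force: [0.8, -0.1, 0.9]
opening: 0.996
```

```bash
python3 look.py s1 .59 .30 27; python3 fs.py f5 A B
```

```text
[237.3205 187.4744] 234 [0.6109 0.0695] -3.7508769296070827
[273.3478 189.8551] 207 [ 0.6008 -0.0368] -4.7475130888268495
[228.0762 232.9677] 341 [0.4768 0.0986] 75.75862402520067
[227.133  258.8191] 188 [0.4022 0.1023] 78.81168850983263
A [ 0.6147  0.0706 -0.0969] 0.17080808080808085
B [ 0.6025 -0.0372 -0.0591] 0.073395552483005
33.82 [0.4712 0.0601 0.2116] [ 0.5705  0.2259 -0.4631] yaw 8.178849318646666 x [-0.0241  0.0015 -0.9997] q [-0.0869 -0.1093  2.0857 -0.0006  1.1893 -0.2293] open 84.64211506236867
```

View pics/s1.png

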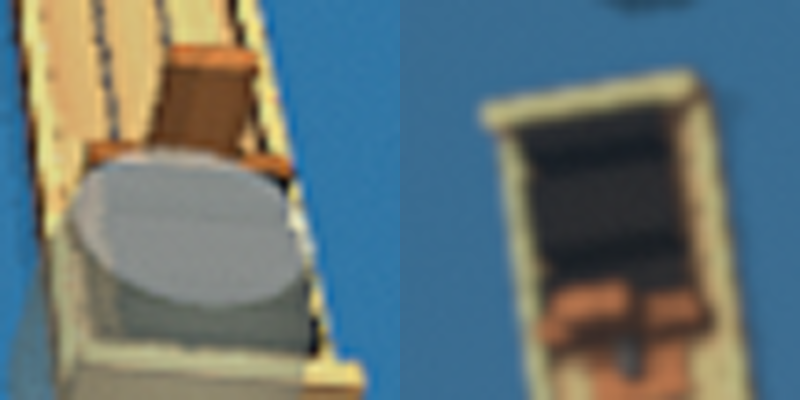

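Emit:
play_rows --targets '[{"delta_pos": [0.143, 0.0105, 0], "delta_rot": [-0.0005, -0.0077, -0.0755], "claw": 85}, {"delta_pos": [0.143, 0.0105, 0], "delta_rot": [-0.0005, -0.0077, -0.0755], "claw": 85}, {"delta_pos": [0.143, 0.0105, 0], "delta_rot": [-0.0005, -0.0077, -0.0755], "claw": 85}, {"delta_pos": [0.143, 0.0105, 0], "delta_rot": [-0.0005, -0.0077, -0.0755], "claw": 85}, {"delta_pos": [0.143, 0.0105, -0.04], "delta_rot": [-0.0005, -0.0077, -0.0755], "claw": 85}, {"delta_pos": [0.143, 0.0105, -0.08], "delta_rot": [-0.0005, -0.0077, -0.0755], "claw": 85}, {"delta_pos": [0.143, 0.0105, -0.11], "delta_rot": [-0.0005, -0.0077, -0.0755], "claw": 85}, {"delta_pos": [0.143, 0.0105, -0.11], "delta_rot": [-0.0005, -0.0077, -0.0755], "claw": 85}, {"delta_pos": [0.143, 0.0105, -0.11], "delta_rot": [-0.0005, -0.0077, -0.0755], "claw": 85}]'

```text
time: 34.57
eef_pos: [0.613, 0.0722, 0.0994]
tcp_rot: [-0.522, -0.478, 0.523, -0.474]
contact_force: [0.0, -0.0, 0.6]
opening: 0.995
```

```bash
python3 fs.py f6 A B
```

```text
[273.2248 189.8761] 218 [ 0.6007 -0.0364] -5.9621823914220204
[236.5    212.8084] 308 [0.5361 0.0733] 15.468391330004374
A [ 0.6143  0.0706 -0.0923] 0.2014408948715518
B [ 0.6023 -0.0371 -0.0809] 0.06793103448275861
34.67 [0.616  0.0715 0.104 ] [-0.1843  0.2947  0.8925] yaw -5.338263344150053 x [ 0.0047  0.0027 -1.    ] q [-0.0489  0.3294  1.8219  0.0035  0.9858  0.0423] open 85.05468136253353
```

Emit:
play_rows --targets '[{"delta_pos": [-0.0015, -0.0009, -0.035], "delta_rot": [0, 0, 0], "claw": 85}, {"delta_pos": [-0.0015, -0.0009, -0.055], "delta_rot": [0, 0, 0], "claw": 85}, {"delta_pos": [-0.0015, -0.0009, -0.062], "delta_rot": [0, 0, 0], "claw": 85}, {"delta_pos": [-0.0015, -0.0009, -0.062], "delta_rot": [0, 0, 0], "claw": 85}, {"delta_pos": [-0.0015, -0.0009, -0.062], "delta_rot": [0, 0, 0], "claw": 54}, {"delta_pos": [-0.0015, -0.0009, -0.062], "delta_rot": [0, 0, 0], "claw": 54}, {"delta_pos": [-0.0015, -0.0009, -0.062], "delta_rot": [0, 0, 0], "claw": 54}, {"delta_pos": [-0.0015, -0.0009, -0.062], "delta_rot": [0, 0, 0], "claw": 54}, {"delta_pos": [-0.0015, -0.0009, -0.062], "delta_rot": [0, 0, 0], "claw": 54}, {"delta_pos": [-0.0015, -0.0009, -0.062], "delta_rot": [0, 0, 0], "claw": 54}]' --newtons 40

```text
time: 35.5
eef_pos: [0.6162, 0.0706, 0.045]
tcp_rot: [0.526, 0.475, -0.52, 0.478]
contact_force: [-1.0, 0.4, 6.7]
opening: 0.688
```

```bash
python3 st.py
```

```text
35.5 [0.6162 0.0706 0.045 ] [-0.954   0.3997  6.7038] yaw -5.335279505940267 x [ 0.0085  0.0026 -1.    ] q [-0.0504  0.4141  1.8379  0.004   0.8813  0.0402] open 58.72122698319995
```

Emit:
play_rows --targets '[{"delta_pos": [0, 0, 0.03], "delta_rot": [0, 0, 0], "claw": 54}, {"delta_pos": [0, 0, 0.07], "delta_rot": [0, 0, 0], "claw": 54}, {"delta_pos": [0, 0, 0.11], "delta_rot": [0, 0, 0], "claw": 54}, {"delta_pos": [0, 0, 0.14], "delta_rot": [0, 0, 0], "claw": 54}, {"delta_pos": [-0.1395, -0.4346, 0.14], "delta_rot": [0, 0, 0.005], "claw": 54}, {"delta_pos": [-0.1395, -0.4346, 0.14], "delta_rot": [0, 0, 0.005], "claw": 54}, {"delta_pos": [-0.1395, -0.4346, 0.14], "delta_rot": [0, 0, 0.005], "claw": 54}, {"delta_pos": [-0.1395, -0.4346, 0.14], "delta_rot": [0, 0, 0.005], "claw": 54}, {"delta_pos": [-0.1395, -0.4346, 0.14], "delta_rot": [0, 0, 0.005], "claw": 54}, {"delta_pos": [-0.1395, -0.4346, 0.14], "delta_rot": [0, 0, 0.005], "claw": 54}, {"delta_pos": [-0.1395, -0.4346, 0.14], "delta_rot": [0, 0, 0.005], "claw": 54}, {"delta_pos": [-0.1395, -0.4346, 0.14], "delta_rot": [0, 0, 0.005], "claw": 54}, {"delta_pos": [-0.1395, -0.4346, 0.14], "delta_rot": [0, 0, 0.005], "claw": 54}, {"delta_pos": [-0.1395, -0.4346, 0.14], "delta_rot": [0, 0, 0.005], "claw": 54}, {"delta_pos": [-0.1395, -0.4346, 0.14], "delta_rot": [0, 0, 0.005], "claw": 54}, {"delta_pos": [-0.1395, -0.4346, 0.1], "delta_rot": [0, 0, 0.005], "claw": 54}, {"delta_pos": [-0.1395, -0.4346, 0.06], "delta_rot": [0, 0, 0.005], "claw": 54}, {"delta_pos": [-0.1395, -0.4346, 0.04], "delta_rot": [0, 0, 0.005], "claw": 54}, {"delta_pos": [-0.1395, -0.4346, 0.04], "delta_rot": [0, 0, 0.005], "claw": 54}]'

```text
time: 37.08
eef_pos: [0.4731, -0.361, 0.0786]
tcp_rot: [0.522, 0.483, -0.516, 0.477]
contact_force: [-1.1, 0.9, -2.5]
opening: 0.689
```

```bash
python3 st.py
```

```text
37.08 [ 0.4731 -0.361   0.0786] [-1.1041  0.8998 -2.4764] yaw -4.502136327233914 x [ 0.      0.0119 -0.9999] q [-0.8253  0.3228  1.8861  0.01    0.9415 -0.7526] open 58.87591363529603
```

Emit:
play_rows --targets '[{"delta_pos": [0.0035, -0.003, -0.015], "delta_rot": [0, 0, 0], "claw": 54}, {"delta_pos": [0.0035, -0.003, -0.022], "delta_rot": [0, 0, 0], "claw": 54}, {"delta_pos": [0.0035, -0.003, -0.026], "delta_rot": [0, 0, 0], "claw": 54}, {"delta_pos": [0.0035, -0.003, -0.0285], "delta_rot": [0, 0, 0], "claw": 54}, {"delta_pos": [0.0035, -0.003, -0.0295], "delta_rot": [0, 0, 0], "claw": 54}, {"delta_pos": [0.0035, -0.003, -0.0295], "delta_rot": [0, 0, 0], "claw": 54}]'

```text
time: 37.58
eef_pos: [0.4772, -0.3643, 0.0513]
tcp_rot: [0.522, 0.483, -0.516, 0.478]
contact_force: [-2.9, 2.6, 3.7]
opening: 0.692
```

```bash
python3 st.py
```

```text
37.58 [ 0.4772 -0.3643  0.0513] [-2.8751  2.598   3.7158] yaw -4.471242678909946 x [ 0.001   0.0107 -0.9999] q [-0.8239  0.3741  1.8792  0.0103  0.8955 -0.7523] open 59.081109544635424
```

Emit:
play_rows --targets '[{"delta_pos": [0, 0, 0], "delta_rot": [0, 0, 0], "claw": 72}, {"delta_pos": [0, 0, 0], "delta_rot": [0, 0, 0], "claw": 72}, {"delta_pos": [0, 0, 0], "delta_rot": [0, 0, 0], "claw": 72}, {"delta_pos": [0, 0, 0.03], "delta_rot": [0, 0, 0], "claw": 80}, {"delta_pos": [0, 0, 0.07], "delta_rot": [0, 0, 0], "claw": 85}, {"delta_pos": [0, 0, 0.11], "delta_rot": [0, 0, 0], "claw": 85}, {"delta_pos": [0, 0, 0.15], "delta_rot": [0, 0, 0], "claw": 85}, {"delta_pos": [0, 0, 0.15], "delta_rot": [0, 0, 0], "claw": 85}]'

```text
time: 38.25
eef_pos: [0.481, -0.3681, 0.2125]
tcp_rot: [0.522, 0.476, -0.516, 0.484]
contact_force: [0.3, -1.1, 2.0]
opening: 0.991
```

```bash
python3 fs.py f7 B
```

```text
[273.3283 190.096 ] 198 [ 0.6001 -0.0367] -4.677202162702039
B [ 0.6023 -0.0374 -0.0651] 0.07360055286800271
38.35 [ 0.4784 -0.3656  0.2048] [ 0.4262  0.2261 -0.4873] yaw -4.468598649840755 x [ 0.0059  0.0055 -1.    ] q [-0.8239  0.174   1.8076  0.0088  1.1601 -0.7494] open 84.6194046887656
```

Emit:
play_rows --targets '[{"delta_pos": [0.1234, 0.3285, 0], "delta_rot": [0, 0, 0], "claw": 85}, {"delta_pos": [0.1234, 0.3285, 0], "delta_rot": [0, 0, 0], "claw": 85}, {"delta_pos": [0.1234, 0.3285, 0], "delta_rot": [0, 0, 0], "claw": 85}, {"delta_pos": [0.1234, 0.3285, 0], "delta_rot": [0, 0, 0], "claw": 85}, {"delta_pos": [0.1234, 0.3285, 0], "delta_rot": [0, 0, 0], "claw": 85}, {"delta_pos": [0.1234, 0.3285, 0], "delta_rot": [0, 0, 0], "claw": 85}, {"delta_pos": [0.1234, 0.3285, 0], "delta_rot": [0, 0, 0], "claw": 85}, {"delta_pos": [0.1234, 0.3285, 0], "delta_rot": [0, 0, 0], "claw": 85}, {"delta_pos": [0.1234, 0.3285, 0], "delta_rot": [0, 0, 0], "claw": 85}, {"delta_pos": [0.1234, 0.3285, 0], "delta_rot": [0, 0, 0], "claw": 85}, {"delta_pos": [0.1234, 0.3285, -0.04], "delta_rot": [0, 0, 0], "claw": 85}, {"delta_pos": [0.1234, 0.3285, -0.08], "delta_rot": [0, 0, 0], "claw": 85}, {"delta_pos": [0.1234, 0.3285, -0.105], "delta_rot": [0, 0, 0], "claw": 85}, {"delta_pos": [0.1234, 0.3285, -0.105], "delta_rot": [0, 0, 0], "claw": 85}, {"delta_pos": [0.1234, 0.3285, -0.105], "delta_rot": [0, 0, 0], "claw": 85}]'

```text
time: 39.6
eef_pos: [0.5998, -0.0375, 0.097]
tcp_rot: [0.521, 0.482, -0.518, 0.478]
contact_force: [0.8, -0.3, -0.1]
opening: 0.992
```

```bash
python3 fs.py f8 B
```

```text
[284.1681 204.4336] 113 [ 0.5565 -0.0672] 12.403748588981513
B [ 0.6017 -0.0375 -0.0678] 0.14217468065219652
39.7 [ 0.6029 -0.038   0.1013] [1.0125 0.8191 1.0361] yaw -4.509690276268272 x [ 0.0083  0.0048 -1.    ] q [-0.2332  0.3005  1.8651  0.008   0.9691 -0.1591] open 85.1544296285416
```

Emit:
play_rows --targets '[{"delta_pos": [-0.001, 0.0008, -0.035], "delta_rot": [0, 0, 0], "claw": 85}, {"delta_pos": [-0.001, 0.0008, -0.052], "delta_rot": [0, 0, 0], "claw": 85}, {"delta_pos": [-0.001, 0.0008, -0.059], "delta_rot": [0, 0, 0], "claw": 85}, {"delta_pos": [-0.001, 0.0008, -0.059], "delta_rot": [0, 0, 0], "claw": 85}, {"delta_pos": [-0.001, 0.0008, -0.059], "delta_rot": [0, 0, 0], "claw": 54}, {"delta_pos": [-0.001, 0.0008, -0.059], "delta_rot": [0, 0, 0], "claw": 54}, {"delta_pos": [-0.001, 0.0008, -0.059], "delta_rot": [0, 0, 0], "claw": 54}, {"delta_pos": [-0.001, 0.0008, -0.059], "delta_rot": [0, 0, 0], "claw": 54}, {"delta_pos": [-0.001, 0.0008, -0.059], "delta_rot": [0, 0, 0], "claw": 54}, {"delta_pos": [-0.001, 0.0008, -0.059], "delta_rot": [0, 0, 0], "claw": 54}]' --newtons 40

```text
time: 40.53
eef_pos: [0.6035, -0.0376, 0.045]
tcp_rot: [0.523, 0.478, -0.515, 0.482]
contact_force: [-0.8, 0.3, 7.0]
opening: 0.693
```

```bash
python3 st.py
```

```text
40.53 [ 0.6035 -0.0376  0.045 ] [-0.8004  0.2745  6.9902] yaw -4.501552815103496 x [ 0.0118  0.0038 -0.9999] q [-0.2323  0.3848  1.879   0.0084  0.8672 -0.1592] open 59.14046779937331
```

Emit:
play_rows --targets '[{"delta_pos": [0, 0, 0.03], "delta_rot": [0, 0, 0], "claw": 54}, {"delta_pos": [0, 0, 0.07], "delta_rot": [0, 0, 0], "claw": 54}, {"delta_pos": [0, 0, 0.11], "delta_rot": [0, 0, 0], "claw": 54}, {"delta_pos": [0, 0, 0.14], "delta_rot": [0, 0, 0], "claw": 54}, {"delta_pos": [-0.1222, -0.2664, 0.14], "delta_rot": [0, 0, 0], "claw": 54}, {"delta_pos": [-0.1222, -0.2664, 0.14], "delta_rot": [0, 0, 0], "claw": 54}, {"delta_pos": [-0.1222, -0.2664, 0.14], "delta_rot": [0, 0, 0], "claw": 54}, {"delta_pos": [-0.1222, -0.2664, 0.14], "delta_rot": [0, 0, 0], "claw": 54}, {"delta_pos": [-0.1222, -0.2664, 0.14], "delta_rot": [0, 0, 0], "claw": 54}, {"delta_pos": [-0.1222, -0.2664, 0.14], "delta_rot": [0, 0, 0], "claw": 54}, {"delta_pos": [-0.1222, -0.2664, 0.14], "delta_rot": [0, 0, 0], "claw": 54}, {"delta_pos": [-0.1222, -0.2664, 0.14], "delta_rot": [0, 0, 0], "claw": 54}, {"delta_pos": [-0.1222, -0.2664, 0.14], "delta_rot": [0, 0, 0], "claw": 54}, {"delta_pos": [-0.1222, -0.2664, 0.1], "delta_rot": [0, 0, 0], "claw": 54}, {"delta_pos": [-0.1222, -0.2664, 0.06], "delta_rot": [0, 0, 0], "claw": 54}, {"delta_pos": [-0.1222, -0.2664, 0.04], "delta_rot": [0, 0, 0], "claw": 54}, {"delta_pos": [-0.1222, -0.2664, 0.04], "delta_rot": [0, 0, 0], "claw": 54}, {"delta_pos": [-0.1222, -0.2664, 0.04], "delta_rot": [0, 0, 0], "claw": 54}]'

```text
time: 42.03
eef_pos: [0.4812, -0.3022, 0.0839]
tcp_rot: [0.523, 0.48, -0.515, 0.481]
contact_force: [-0.1, -0.4, -1.3]
opening: 0.694
```

```bash
python3 st.py
```

```text
42.03 [ 0.4812 -0.3022  0.0839] [-0.1427 -0.3665 -1.2799] yaw -4.412877729549425 x [ 0.0097  0.0061 -0.9999] q [-0.7438  0.2575  1.9578  0.0138  0.9232 -0.6751] open 59.25475206715897
```

Emit:
play_rows --targets '[{"delta_pos": [0, -0.0015, -0.018], "delta_rot": [0, 0, 0], "claw": 54}, {"delta_pos": [0, -0.0015, -0.026], "delta_rot": [0, 0, 0], "claw": 54}, {"delta_pos": [0, -0.0015, -0.031], "delta_rot": [0, 0, 0], "claw": 54}, {"delta_pos": [0, -0.0015, -0.034], "delta_rot": [0, 0, 0], "claw": 54}, {"delta_pos": [0, -0.0015, -0.035], "delta_rot": [0, 0, 0], "claw": 54}, {"delta_pos": [0, -0.0015, -0.035], "delta_rot": [0, 0, 0], "claw": 54}]'

```text
time: 42.53
eef_pos: [0.4819, -0.3038, 0.051]
tcp_rot: [0.523, 0.48, -0.515, 0.481]
contact_force: [-2.8, 2.7, 4.3]
opening: 0.685
```

```bash
python3 st.py
```

```text
42.53 [ 0.4819 -0.3038  0.051 ] [-2.7762  2.679   4.3014] yaw -4.395914274480953 x [ 0.0101  0.0062 -0.9999] q [-0.7451  0.3133  1.9619  0.0151  0.8633 -0.6782] open 58.46809980793023
```

Emit:
play_rows --targets '[{"delta_pos": [0, 0, 0], "delta_rot": [0, 0, 0], "claw": 72}, {"delta_pos": [0, 0, 0], "delta_rot": [0, 0, 0], "claw": 72}, {"delta_pos": [0, 0, 0], "delta_rot": [0, 0, 0], "claw": 72}, {"delta_pos": [0, 0, 0.03], "delta_rot": [0, 0, 0], "claw": 80}, {"delta_pos": [0, 0, 0.07], "delta_rot": [0, 0, 0], "claw": 85}, {"delta_pos": [0, 0, 0.11], "delta_rot": [0, 0, 0], "claw": 85}, {"delta_pos": [0, 0, 0.15], "delta_rot": [0, 0, 0], "claw": 85}, {"delta_pos": [0, 0.26, 0.2], "delta_rot": [0, 0, 0], "claw": 85}, {"delta_pos": [0, 0.26, 0.2], "delta_rot": [0, 0, 0], "claw": 85}, {"delta_pos": [0, 0.26, 0.2], "delta_rot": [0, 0, 0], "claw": 85}, {"delta_pos": [0, 0.26, 0.2], "delta_rot": [0, 0, 0], "claw": 85}, {"delta_pos": [0, 0.26, 0.2], "delta_rot": [0, 0, 0], "claw": 85}, {"delta_pos": [0, 0.26, 0.2], "delta_rot": [0, 0, 0], "claw": 85}, {"delta_pos": [0, 0.26, 0.2], "delta_rot": [0, 0, 0], "claw": 85}, {"delta_pos": [0, 0.26, 0.2], "delta_rot": [0, 0, 0], "claw": 85}]'

```text
time: 43.78
eef_pos: [0.4822, -0.0409, 0.2525]
tcp_rot: [0.523, 0.48, -0.513, 0.483]
contact_force: [0.3, -0.2, 0.2]
opening: 0.994
```

```bash
python3 - <<'E'
from h import *
t=ctrl.read_camera("top");s=ctrl.read_camera("scene")
a=cv2.resize(t[150:290,140:410],(540,280),interpolation=cv2.INTER_CUBIC)
b=cv2.resize(s[140:270,110:410],(690,299),interpolation=cv2.INTER_CUBIC)
o=np.zeros((579,690,3),np.uint8);o[:280,:540]=a;o[280:]=b;cv2.imwrite("pics/final.png",o)
E
python3 st.py
```

```text
43.88 [ 0.4821 -0.0436  0.2514] [0.5471 0.0198 0.1753] yaw -4.311588185464231 x [ 0.0113  0.0053 -0.9999] q [-0.3043 -0.1468  2.0436  0.0089  1.2357 -0.2319] open 84.98624466788003
```

View pics/final.png

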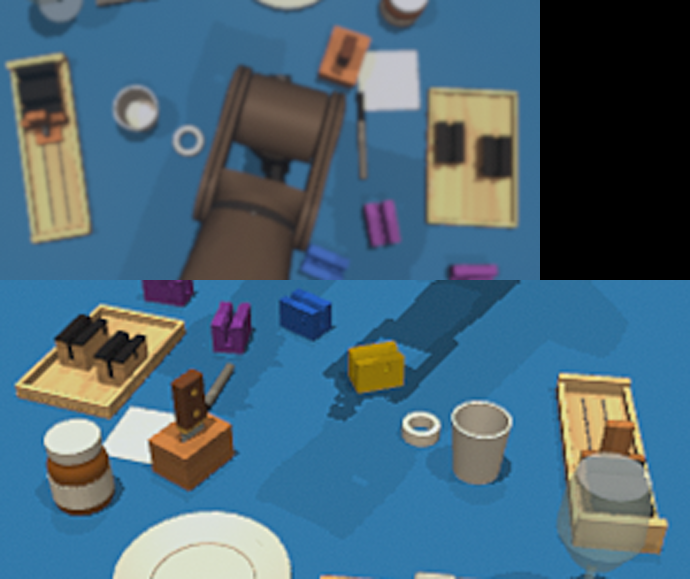

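```bash
python3 - <<'E'
import re
s=open('m2.py').read().split("for cs in")[0].replace('st=[.01,.01,.1]','ims={c:ctrl.read_camera(c) for c in("top","scene")};st=0')
exec(s)
E
python3 -c "
from plant import ctrl
print(ctrl.sign_off())"
```

```text
rest [ 0.6331 -0.1495 -0.3724  0.0305 -0.0072 -0.0011] 0.12395543175487467
rest [ 0.6303 -0.1522 -0.3153 -0.0471 -0.0028  0.0004] 0.13403683222566076
the job is handed in; nothing more can be done
None
```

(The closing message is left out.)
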